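Gang-clamp bearing housings in the drilling fixture

TASK

Set up the drilling fixture for the next batch: open its clamp by turning the wing knob anticlockwise past its click to the stop, put the finished round caps left on the plate into the low steel tray, and stand every bearing housing from the rubber mat on the plate in a row, each with one short flange edge flush against the back rail and the row centred on the clamp's push pad. While the clamp is still open, lay the straightedge flat on the plate, flush along the front edges of all the housings and with its upright leg towards the clamp, and then turn the knob clockwise until it clicks home, so that the pad presses the straightedge against the row. Leave the other things on the bench alone.

Things in the scene. Friction and masses are not known exactly. Their poses are not given: they have to be found in the camera images.
- fixture: Drilling fixture, fixed on the bench: grey plate 260 x 260 x 15 mm with a steel rail and a clamp on top. Origin: centre of the plate's underside, at bench level; plate top at z = 15 mm. x points from clamp to rail; yaw varies. The blue clamp body, 56 x 56 mm and 32 mm high above the plate, is centred on x = -75 mm, y = 0. At the start the finished caps also lie on the plate.
- rail (a point): Middle of the rail's face at plate level, fixture x = +115 mm, y = 0, axes as the fixture's. The steel rail, 236 mm long and 16 mm high above the plate, lies beyond it (+x); the housings go on the clamp side (-x).
- knob (a joint): Turn of the clamp's wing knob, axis upright at fixture x = -75 mm, y = 0. 0 = clamped (the start), wing along fixture x; grows anticlockwise seen from above; 1.4 rad = stop, fully open. A spring detent has its hump at about 0.7: past it the knob snaps on to that end by itself, short of it it springs back. Up to 0.25 N m, 0.1 more when clamping. Clamped it may rest at 0 to 0.1.
- knob_grip (a point): Point on the knob's axis in its upright black wing, 71 mm above the bench. The wing is 62 mm long, 14 mm thick, from 53 to 83 mm above the bench. Turns with the knob: x lies along the wing.
- pad: Brass push pad of the clamp, 36 mm wide, 14 mm high, on a rod along fixture x at y = 0, moved 10 mm per rad by the knob. Origin: middle of its front face, 25 mm above the bench. Front face at fixture x = +21 mm with the knob clamped and nothing before it, +7 mm with the knob open. A spring (1.5 N/mm) lets it give when it meets something.
- tray: Open sheet-steel tray for finished parts, fixed on the bench: 120 (x) x 220 (y) x 35 mm high, walls 4 mm, floor about 4 mm thick. Origin: centre of its underside; yaw varies a little.
- straightedge: Straightedge of aluminium angle, 230 mm long (y), 40 x 40 x 8 mm, 0.34 kg. Origin: centre of its underside. Flat leg x = -20 to +20 mm, 8 mm thick, working edge at x = +20 mm. Upright leg x = -20 to -12 mm, 40 mm high: grip it there. Flush in place its origin is at fixture x = +35 mm and its back at +15 mm, before the pad. At the start on the bench beside the fixture.
- housing1: Bearing housing, aluminium, 0.24 kg, all alike, some absent: flange 60 (x) x 48 (y) x 12 mm with a round boss of diameter 38 mm in the middle, reaching 40 mm above the underside. Origin at the centre of the underside, z up; the same after half a turn. At the start upright on a 5 mm black rubber mat, yaw varies.
- housing2: Bearing housing, aluminium, 0.24 kg, all alike, some absent: flange 60 (x) x 48 (y) x 12 mm with a round boss of diameter 38 mm in the middle, reaching 40 mm above the underside. Origin at the centre of the underside, z up; the same after half a turn. At the start upright on a 5 mm black rubber mat, yaw varies.
- housing3: Bearing housing, aluminium, 0.24 kg, all alike, some absent: flange 60 (x) x 48 (y) x 12 mm with a round boss of diameter 38 mm in the middle, reaching 40 mm above the underside. Origin at the centre of the underside, z up; the same after half a turn. At the start upright on a 5 mm black rubber mat, yaw varies.
- housing4: Bearing housing, aluminium, 0.24 kg, all alike, some absent: flange 60 (x) x 48 (y) x 12 mm with a round boss of diameter 38 mm in the middle, reaching 40 mm above the underside. Origin at the centre of the underside, z up; the same after half a turn. At the start upright on a 5 mm black rubber mat, yaw varies.
- cap1: Finished end cap of the last batch, aluminium, 0.11 kg, all alike, some absent: round disc of diameter 56 mm, 10 mm thick, with a round hub of diameter 30 mm in the middle, 32 mm high in all. Origin at the centre of the underside, z up. At the start flat on the fixture plate where the housings have to go.
- cap2: Finished end cap of the last batch, aluminium, 0.11 kg, all alike, some absent: round disc of diameter 56 mm, 10 mm thick, with a round hub of diameter 30 mm in the middle, 32 mm high in all. Origin at the centre of the underside, z up. At the start flat on the fixture plate where the housings have to go.
- cap3: Finished end cap of the last batch, aluminium, 0.11 kg, all alike, some absent: round disc of diameter 56 mm, 10 mm thick, with a round hub of diameter 30 mm in the middle, 32 mm high in all. Origin at the centre of the underside, z up. At the start flat on the fixture plate where the housings have to go.
- bearing_a: Loose ball bearing, 72 mm across, 18 mm high, right of the fixture. Not part of the job: leave it alone. Origin near its middle, underside.
- bearing_b: Loose ball bearing, 68 mm across, 20 mm high, near the mat and the tray. Not part of the job: leave it alone. Origin near its middle, underside.
Things that resemble listed ones, but are neither listed nor needed, are in the scene too. What is shaped like the housing2 but green or yellow is not meant.

How it is judged:
On the way, in this order (a step that is already met when the one before it is completed fails the run):
1. the clamp is opened: knob turned past its click to the stop (over 1.2 rad) (value of joint knob above 1.2 rad), for 0.2 s.
2. with the clamp still open, every housing is flush against the rail (2 mm) and the straightedge lies flush along all their front edges (2 mm, 1.5 degrees) (value of joint knob above 1.2 rad and x of housing1 in the frame of fixture between 0.083 and 0.087 m and z of housing1 in the frame of fixture between 0.0125 and 0.0175 m and angle between the x axis of each of housing1, housing2, housing3, housing4 and the x axis of fixture, either way round below 0.035 rad and angle between each of housing1, housing2, housing3, housing4, straightedge's own z axis and vertical below 0.03 rad and x of housing2 in the frame of fixture between 0.083 and 0.087 m and z of housing2 in the frame of fixture between 0.0125 and 0.0175 m and x of housing3 in the frame of fixture between 0.083 and 0.087 m and z of housing3 in the frame of fixture between 0.0125 and 0.0175 m and x of housing4 in the frame of fixture between 0.083 and 0.087 m and z of housing4 in the frame of fixture between 0.0125 and 0.0175 m and x of housing1 in the frame of straightedge between 0.048 and 0.052 m and y of housing1 in the frame of straightedge between -0.1 and 0.1 m and x of housing2 in the frame of straightedge between 0.048 and 0.052 m and y of housing2 in the frame of straightedge between -0.1 and 0.1 m and x of housing3 in the frame of straightedge between 0.048 and 0.052 m and y of housing3 in the frame of straightedge between -0.1 and 0.1 m and x of housing4 in the frame of straightedge between 0.048 and 0.052 m and y of housing4 in the frame of straightedge between -0.1 and 0.1 m and angle between the x axis of straightedge and the x axis of fixture, either way round below 0.026 rad and z of straightedge in the frame of fixture below 0.0175 m), for 0.2 s.
3. the knob is turned back past its click until home (under 0.25 rad) and the pad presses on the straightedge (value of joint knob below 0.25 rad and contact force between pad and straightedge above 2 N), for 0.2 s.
At the end, for the whole second after the job is handed in: Knob home (under 0.25 rad), pad pressing the straightedge (over 2 N). Every housing flat on the plate, within 2 mm of the rail, 2 degrees square. Straightedge flat, 2 mm from every front edge, 1.5 degrees of the rail, each housing within 100 mm of its middle. Caps in the tray. At rest (all of step 3 and x of housing1 in the frame of fixture between 0.083 and 0.087 m and z of housing1 in the frame of fixture between 0.0125 and 0.0175 m and angle between the x axis of each of housing1, housing2, housing3, housing4 and the x axis of fixture, either way round below 0.035 rad and angle between each of housing1, housing2, housing3, housing4, straightedge's own z axis and vertical below 0.03 rad and x of housing2 in the frame of fixture between 0.083 and 0.087 m and z of housing2 in the frame of fixture between 0.0125 and 0.0175 m and x of housing3 in the frame of fixture between 0.083 and 0.087 m and z of housing3 in the frame of fixture between 0.0125 and 0.0175 m and x of housing4 in the frame of fixture between 0.083 and 0.087 m and z of housing4 in the frame of fixture between 0.0125 and 0.0175 m and x of housing1 in the frame of straightedge between 0.048 and 0.052 m and y of housing1 in the frame of straightedge between -0.1 and 0.1 m and x of housing2 in the frame of straightedge between 0.048 and 0.052 m and y of housing2 in the frame of straightedge between -0.1 and 0.1 m and x of housing3 in the frame of straightedge between 0.048 and 0.052 m and y of housing3 in the frame of straightedge between -0.1 and 0.1 m and x of housing4 in the frame of straightedge between 0.048 and 0.052 m and y of housing4 in the frame of straightedge between -0.1 and 0.1 m and angle between the x axis of straightedge and the x axis of fixture, either way round below 0.026 rad and z of straightedge in the frame of fixture below 0.0175 m and x of cap1 in the frame of tray between -0.06 and 0.06 m and y of cap1 in the frame of tray between -0.11 and 0.11 m and z of each of cap1, cap2, cap3 in the frame of tray below 0.035 m and x of cap2 in the frame of tray between -0.06 and 0.06 m and y of cap2 in the frame of tray between -0.11 and 0.11 m and x of cap3 in the frame of tray between -0.06 and 0.06 m and y of cap3 in the frame of tray between -0.11 and 0.11 m and linear speed of each of housing1, housing2, housing3, housing4, cap1, cap2, cap3, straightedge below 0.01 m/s); the robot touches nothing.
It fails at once if a loose bearing on the bench is disturbed (moved over 25 mm) (distance of any of bearing_a, bearing_b from where it was at the start of the episode above 0.025 m).
Of housing1, housing2, housing3, housing4 only 3 to 4 are there at a start; the rules pass over those that are not, and their reading is None.
Of cap1, cap2, cap3 only 1 to 2 are there at a start; the rules pass over those that are not, and their reading is None.
At some moment in a run one of housing1, housing2, housing3, housing4, straightedge may be knocked a few centimetres aside while the robot is not near it.
It also fails if it takes over 210 s, if anything falls off the work surface, if the arm or the gripper's body presses on something with over 40 N, if the wrist force passes 120 N, or if a joint passes its speed limit or range.

ROBOT

A 7-joint arm with a two-finger parallel gripper is mounted at the origin on the work surface. World frame = base frame: x ahead of the robot, y to its left, z up, the work surface at z = 0. Lengths are in m, angles in rad, forces in N, time in s.
With the tool pointing down it reaches from about 0.425 to 0.975 m from the base axis. Payload 16.7 kg.
Tool frame: the origin (TCP) lies at the very end of the fingers, on their centre line; the grasp point (between the pads) lies hold_point_z behind it (hold_point_z is the distance from the TCP to the grasp point, in m); z points along the fingers, x is the direction in which the jaws open and shut, and the axes are right-handed (so a half turn about z gives the same grasp; the last joint's range is limited). The gripper opens to 85 mm and grips with 20 to 120 N. Pads are 22 mm wide; open, the fingers measure 114 mm over their backs; the gripper's body (76 mm by 85 mm) begins 54 mm behind the grasp point. The pads swing forward as they close: fully open they stand 13 mm farther back than shut.
Start: joints at [0.953, 0.426, 0.074, 1.606, -0.034, 1.111, -0.067], TCP at [0.305, -0.602, 0.231] pointing down, gripper open.
Joint ranges: [-2.85, 2.85], [-0.5, 2.14], [-1.23, 1.37], [0.21, 2.46], [-1.02, 4.16], [0.16, 2.05], [-2.73, 2.73]. Speed limits (rad/s): [1.89, 1.89, 2.39, 2.39, 3.01, 3.01, 3.01].

INTERFACE

Orientations are given as a unit quaternion [x, y, z, w].
In Python, from station import * gives the robot as it stands. The module is installed in compiled form; this text tells all that it offers.
- The arm moves only by the shell command python3 -m pendant 'ROWS'. ROWS is JSON, a list of rows, each a list of 3 entries, a list of its own where there are three numbers: the shift along the tool's x, y, z in mm, then the turn, a rotation vector about the tool's x, y, z in degrees, then the finger opening in mm, from 0 to 85.4. In form: [[[x, y, z], [ax, ay, az], grip], ...]. A call has 1 to 12 rows; each row shifts and turns the commanded pose from where the row before left it, along the tool's axes as they then stand; what a row does not reach is not made up. A row lasts 1/10 s, in which the tool goes at most 50 mm and 8.59 degrees, less where a joint would pass 70% of its speed; a pose out of reach is approached as far as the arm can. A call with a gripper value outside its range is refused whole. The fingers move at their own pace and stop on an object; the grip force is fixed at half the most. Time passes only in rows, so rows that do not move let the fingers close. It gives the time, the measured TCP pose, the force and the opening at its end, in the units of the state.
- read_state(): the state, without advancing time (a new reading comes with each control period).
- snapshot(name): name is "scene" or "top"; returns a dict with "image" (400x640x3 uint8, red, green, blue), "fov_y" (degrees; the focal length in pixels is half the picture's height over the tangent of half this angle, whatever the lens; pixels are square), "cx", "cy" (the principal point, pixels), "R" (3x3) and "t" (3): a world point X has camera coordinates R X + t. Camera axes: x right, y down, z forward; pixel columns grow to the right and rows downward; lengths in m; the calibration is good to about 2 mm. A picture is of the moment at which its call begins. There is no depth.
- finish_job(): hands the job in, once; it reports no verdict.
The state is a dict: "clock": time; "joints": joint angles; "dq": joint speeds; "effort": joint torques, N m; "ee_pos": TCP position; "tcp_rot": TCP orientation; "ft_force": force on the tool from outside, world axes, zero at the start; "ft_torque": the same for the moment, N m; "finger_gap": finger opening in m.
Only numpy, scipy, OpenCV 4.12 (cv2) and the standard library are available. Lean on these libraries where they do the work, as an engineer would, in place of code of your own. Each camera call takes 0.05 s, during which the arm holds its last target.

## Working session

There is one attempt and no reset: what is moved stays moved. The work goes in short steps, Python scripts to look and compute and a shell command to move; the robot and the scene stay as the last step left them, time stands still between calls to the robot, and variables do not carry over. Pictures are saved under pics/ and viewed, and the job is handed in when it is done.

```bash
mkdir -p pics; ls; python3 - <<'E'
from station import *
import cv2,json
s=read_state();print({k:(v if not hasattr(v,'tolist') else v.tolist()) for k,v in s.items()})
for n in("scene","top"):
    d=snapshot(n);cv2.imwrite(f"pics/{n}0.png",d["image"][...,::-1]);print(n,d["fov_y"],d["cx"],d["cy"],d["R"],d["t"])
E
```

```text
pics
{'clock': 0.0, 'joints': [0.9525029955329982, 0.4267363461622148, 0.07383533160223554, 1.6066322721561261, -0.03410053883205141, 1.1107661436750922, -0.06708321867835118], 'dq': [-0.0005447592714080004, -7.589949271549057e-05, -0.0012170087437879972, -0.000316168895039721, -3.749104944380624e-05, -0.00031108723432816916, 0.0008364517196956694], 'effort': [0.00033468710171291605, -94.9816632270813, 3.7615737318992615, -46.351414918899536, 0.01940882415510714, 0.009954911365639418, 8.801925588386439e-07], 'ee_pos': [0.30476835956210446, -0.6018191984159781, 0.23059607250572264], 'tcp_rot': [0.8519999971994054, -0.5235413958234535, -0.000568564810817137, -0.0002972633497400096], 'ft_force': [-0.13731040844822828, -0.356330330803239, -0.38270691082338937], 'ft_torque': [-0.042317686452334816, -0.009849320185057886, -0.07343942567972464], 'finger_gap': 0.08536900138956559}
scene 52.70868317479319 316.5314730456496 194.51015505165645 [[-0.52913169  0.84851274 -0.00676629]
 [ 0.74911695  0.46337353 -0.47340128]
 [-0.3985517  -0.25556036 -0.88082089]] [ 0.24535674 -0.34454925  1.3359542 ]
top 57.154238532533206 321.67645969400525 196.75568058110298 [[ 0.10640299 -0.99431983  0.00254534]
 [-0.97047721 -0.10440815 -0.21742335]
 [ 0.2164541   0.0206643  -0.97607408]] [-0.02963731  0.48336874  0.95218619]
```

View pics/scene0.png

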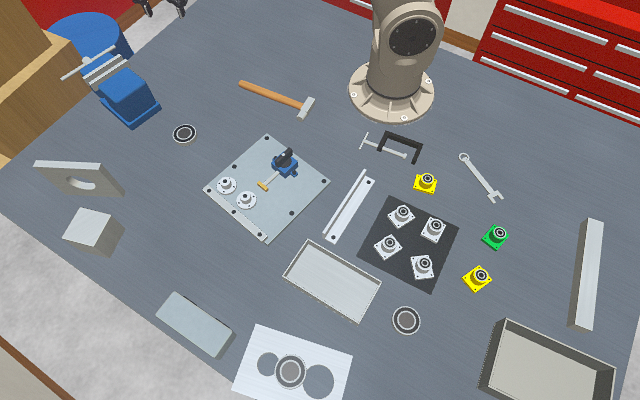

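View pics/top0.png

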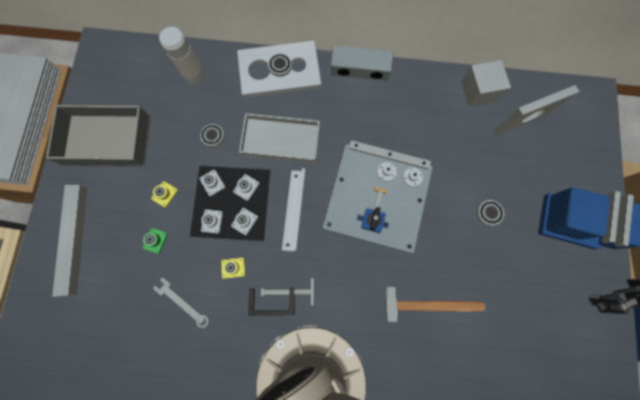

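```bash
cat > h.py <<'E'
from station import *
import numpy as np, cv2
from scipy.spatial.transform import Rotation as Ro
def cam(n,save=None):
    d=snapshot(n); im=d["image"]; d["f"]=im.shape[0]/2/np.tan(np.radians(d["fov_y"])/2)
    d["R"]=np.array(d["R"]);d["t"]=np.array(d["t"])
    if save: cv2.imwrite(save,im[...,::-1])
    return d
def proj(d,X):
    X=np.atleast_2d(X); c=X@d["R"].T+d["t"]; return np.c_[d["cx"]+d["f"]*c[:,0]/c[:,2],d["cy"]+d["f"]*c[:,1]/c[:,2]]
def ray(d,uv):
    uv=np.atleast_2d(uv); r=np.c_[(uv[:,0]-d["cx"])/d["f"],(uv[:,1]-d["cy"])/d["f"],np.ones(len(uv))]@d["R"]
    return -d["R"].T@d["t"], r
def unp(d,uv,z):
    o,r=ray(d,uv); return o+r*((z-o[2])/r[:,2])[:,None]
def tri(ds,uvs):
    A=np.zeros((3,3));b=np.zeros(3);L=[]
    for d,uv in zip(ds,uvs):
        o,r=ray(d,uv); r=r[0]/np.linalg.norm(r[0]); P=np.eye(3)-np.outer(r,r);A+=P;b+=P@o;L.append((P,o))
    X=np.linalg.solve(A,b); return X,[np.linalg.norm(P@(X-o)) for P,o in L]
def crop(d,x0,y0,x1,y1,k,name):
    im=d["image"][y0:y1,x0:x1,::-1]; cv2.imwrite(name,cv2.resize(im,None,fx=k,fy=k,interpolation=cv2.INTER_CUBIC))
def pose():
    s=read_state(); R=Ro.from_quat(s["tcp_rot"]); m=R.as_matrix(); return s,np.array(s["ee_pos"]),m
def go(p,yaw=None):
    """yaw: world direction (rad) of tool x, mod pi; print turn first then shift in the turned, level axes"""
    s,e,m=pose(); cur=np.arctan2(m[1,0],m[0,0])
    y=cur if yaw is None else yaw+np.pi*np.round((cur-yaw)/np.pi)
    T=np.array([[np.cos(y),np.sin(y),0],[np.sin(y),-np.cos(y),0],[0,0,-1]])
    rv=np.degrees(Ro.from_matrix(m.T@T).as_rotvec()); sh=T.T@(np.array(p)-e)*1000
    print("t%.1f q7 %.2f cur yaw %.2f | turn %s deg then shift %s mm | gap %.1f F %s"%(s["clock"],s["joints"][6],cur,np.round(rv,1),np.round(sh,1),s["finger_gap"]*1e3,np.round(s["ft_force"],1)))
E
python3 - <<'E'
from h import *
t=cam("top");s=cam("scene")
crop(t,180,100,450,260,2.9,"pics/t1.png")
crop(s,195,120,345,250,5,"pics/s1.png")
crop(s,270,165,470,325,4,"pics/s2.png")
E
```

```text
(no output)
```

View pics/t1.png

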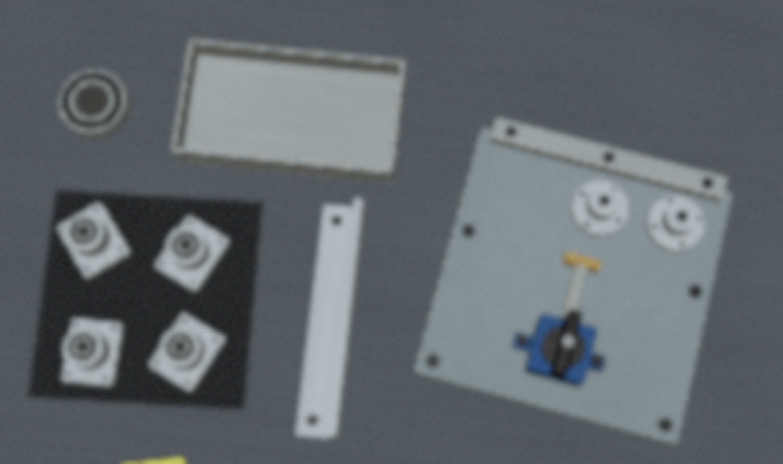

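View pics/s1.png

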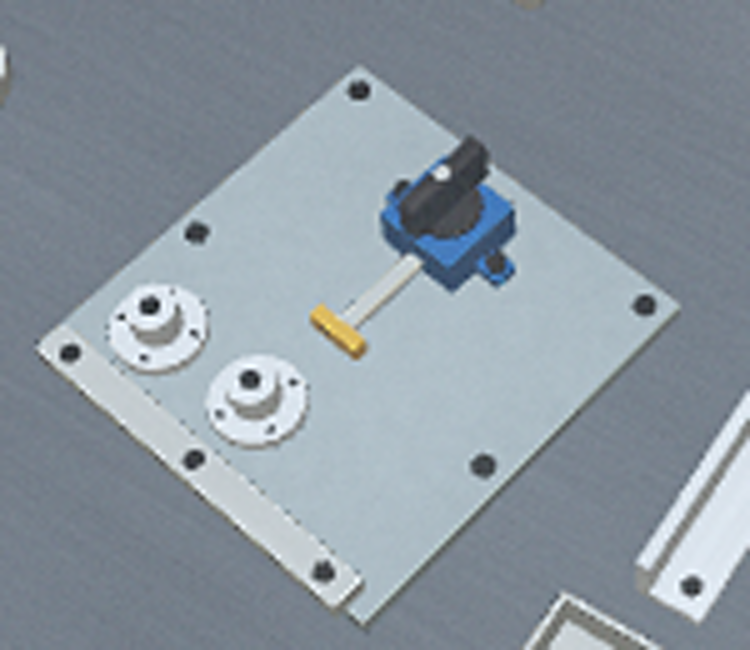

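View pics/s2.png

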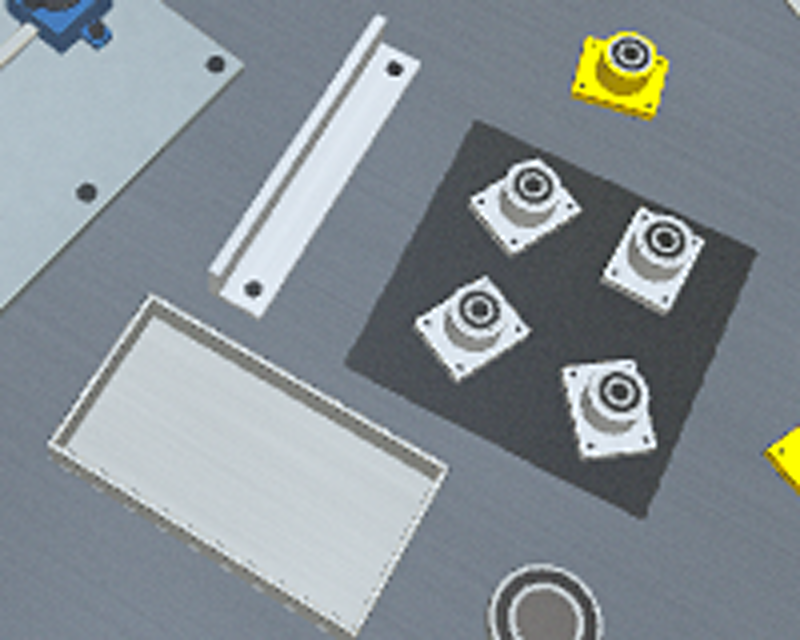

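```bash
python3 - <<'E'
from h import *
for n,seed in(("top",(355,200)),("scene",(250,150))):
    d=cam(n);im=d["image"]; g=cv2.cvtColor(im,cv2.COLOR_RGB2GRAY)
    b=im[...,::-1].copy()
    for q in [(293,210),(385,200),(340,170),(330,250),(395,148)] if n=="top" else [(250,150),(205,190),(240,150),(220,160),(240,215)]:
        print(n,q,im[q[1],q[0]])
    big=cv2.resize(g,None,fx=4,fy=4,interpolation=cv2.INTER_CUBIC)
    _,m=cv2.threshold(big,0,255,cv2.THRESH_OTSU)
    m=(big>145).astype(np.uint8)*255
    cs,_=cv2.findContours(m,cv2.RETR_EXTERNAL,cv2.CHAIN_APPROX_NONE)
    for c in cs:
        a=cv2.contourArea(c)/16
        if a>300:
            x,y,w,h=np.array(cv2.boundingRect(c))/4
            ap=cv2.approxPolyDP(c,14,True)[:,0]/4-0.375
            if len(ap)<12 : print(n,a,ap.round(1).tolist())
E
```

```text
top (293, 210) [179 187 192]
top (385, 200) [134 146 151]
top (340, 170) [127 139 144]
top (330, 250) [83 91 95]
top (395, 148) [82 90 94]
top 312.09375 [[161.6, 278.6], [162.9, 286.4], [154.4, 288.4], [200.6, 321.4], [202.9, 316.1]]
top 404.5625 [[242.9, 258.4], [222.1, 259.9], [222.4, 277.6], [242.9, 275.4]]
top 665.28125 [[0.9, 227.6], [-0.4, 296.9], [18.9, 231.6]]
top 1401.9375 [[76.6, 185.4], [65.1, 186.6], [53.6, 294.9], [66.6, 292.9]]
top 377.1875 [[163.1, 181.4], [153.9, 188.4], [151.4, 198.4], [164.6, 205.9], [176.1, 189.1]]
top 1051.0 [[303.4, 168.4], [291.1, 171.6], [283.4, 249.6], [295.6, 247.6]]
top 326.59375 [[404.6, 168.4], [406.1, 183.4], [419.9, 184.6], [421.6, 170.6]]
top 338.40625 [[379.4, 162.4], [377.9, 175.9], [386.9, 180.9], [394.9, 178.4], [397.1, 165.9]]
top 2265.84375 [[248.4, 120.1], [243.6, 150.9], [313.9, 157.6], [317.4, 126.4]]
top 326.0 [[576.9, 89.6], [572.6, 86.6], [520.4, 108.9], [526.9, 111.4]]
top 804.1875 [[500.6, 60.6], [472.6, 65.6], [480.9, 91.6], [508.9, 86.6]]
top 3235.0625 [[42.9, 57.6], [-0.4, 55.4], [-0.4, 177.1], [8.6, 176.1]]
top 3449.53
[... 1867 characters left out ...]
 381.03125 [[460.1, 152.6], [458.6, 158.1], [489.6, 192.9], [491.6, 201.6], [496.9, 194.6], [503.4, 198.4], [468.4, 154.9]]
scene 538.78125 [[238.4, 82.1], [298.9, 107.1], [296.1, 116.1], [302.1, 119.1], [314.6, 99.4], [307.9, 95.9], [300.9, 102.6], [246.1, 80.9]]
scene 983.96875 [[70.1, 39.9], [41.1, 28.9], [52.1, 44.4], [-0.4, 87.4], [-0.4, 103.1]]
scene 1437.03125 [[451.9, -0.4], [443.9, 26.1], [479.9, 39.4], [497.1, -0.4]]
scene 473.71875 [[441.6, 17.9], [433.4, -0.4], [411.6, 1.6], [391.4, 10.9], [383.9, 19.1], [384.4, 27.1], [413.4, 9.6], [429.4, 10.4]]
scene 1297.90625 [[174.9, 5.9], [161.1, 0.6], [151.4, 8.9], [150.9, 16.9], [144.6, 13.9], [122.4, 32.1], [134.1, 53.4], [178.1, 16.1]]
```

```bash
cat >> h.py <<'E'
def edge(d,a,b,w=4,trim=.1,pol=0):
    """subpixel line near segment a-b. pol +1: brighter on left-normal side.. 0 any. returns line (n,c) n.uv=c"""
    g=cv2.GaussianBlur(cv2.cvtColor(d["image"],cv2.COLOR_RGB2GRAY).astype(np.float32),(0,0),.7)
    a=np.array(a,float);b=np.array(b,float);u=(b-a)/np.linalg.norm(b-a);n=np.array([-u[1],u[0]])
    s=np.linspace(trim,1-trim,int(np.linalg.norm(b-a)*1.5)+6);o=np.arange(-w,w+.01,.1)
    P=a+s[:,None]*(b-a);Q=P[:,None]+o[None,:,None]*n
    v=cv2.remap(g,Q[...,0].astype(np.float32),Q[...,1].astype(np.float32),cv2.INTER_CUBIC)
    G=np.gradient(v,axis=1);G=np.abs(G) if pol==0 else np.maximum(G*pol,0)
    k=G.argmax(1);pts=P+o[k][:,None]*n
    pts=pts[G.max(1)>.3*np.median(G.max(1))]
    vx,vy,x,y=cv2.fitLine(pts.astype(np.float32),cv2.DIST_HUBER,0,.01,.01).ravel()
    nn=np.array([-vy,vx]);c=nn@[x,y];r=np.abs(pts@nn-c);pts=pts[r<max(.5,2*np.median(r))]
    vx,vy,x,y=cv2.fitLine(pts.astype(np.float32),cv2.DIST_HUBER,0,.01,.01).ravel()
    nn=np.array([-vy,vx]);return nn,nn@[x,y]
def inter(l,m): return np.linalg.solve(np.array([l[0],m[0]]),[l[1],m[1]])
def gline(d,l,near,far,z):
    """ground line: two points of image line l near uv near/far, cast to z"""
    q=[np.array(p)-l[0]*(l[0]@p-l[1]) for p in (near,far)]; return unp(d,np.array(q),z)
E
python3 - <<'E'
from h import *
t=cam("top");s=cam("scene")
for n,d,e in(("scene",s,dict(back=((267,133),(331,181)),L=((331,181),(268,245)),R=((267,133),(206,186)))),
           ("top",t,dict(back=((323.1,228.3),(413.8,252.1)),L=((323.1,228.3),(346,146)),R=((413.8,252.1),(431,167))))):
    r={k:gline(d,edge(d,*v),*v,.015) for k,v in e.items()}
    for k,g in r.items(): 
        dd=g[1]-g[0]; print(n,k,g[:,:2].round(4).tolist(),"ang",np.degrees(np.arctan2(dd[1],dd[0])).round(2))
    ls={k:edge(d,*v) for k,v in e.items()}
    c1=unp(d,inter(ls["back"],ls["L"]),.015)[0];c2=unp(d,inter(ls["back"],ls["R"]),.015)[0]
    print("corners",c1,c2,"width",np.linalg.norm(c1-c2))
E
```

```text
scene back [[0.3662, -0.2399], [0.4078, 0.0147]] ang 80.72
scene L [[0.4083, 0.0133], [0.6628, -0.029]] ang -9.44
scene R [[0.3648, -0.2429], [0.6093, -0.2829]] ang -9.3
corners [0.40763025 0.0133987  0.015     ] [ 0.36571587 -0.243026    0.015     ] width 0.25982771723264514
top back [[0.4033, 0.0093], [0.3616, -0.2454]] ang -99.31
top L [[0.4035, 0.0123], [0.6524, -0.0278]] ang -9.16
top R [[0.3642, -0.2451], [0.6137, -0.2854]] ang -9.18
corners [0.4038187  0.01228991 0.015     ] [ 0.36168928 -0.24469564  0.015     ] width 0.2604159377148226
```

```bash
python3 - <<'E'
from h import *
t=cam("top");s=cam("scene")
# bolts/dots triangulate: plate-level L mid bolt etc: (scene, top) approx, dark blobs
def blob(d,p,r=4,dark=True):
    g=cv2.cvtColor(d["image"],cv2.COLOR_RGB2GRAY).astype(float);x,y=map(int,np.round(p))
    w=g[y-r:y+r+1,x-r:x+r+1]; w=(np.percentile(w,80)-w) if dark else w-np.percentile(w,50); w=np.clip(w-.3*w.max(),0,None)
    Y,X=np.mgrid[y-r:y+r+1,x-r:x+r+1]; return np.array([(w*X).sum(),(w*Y).sum()])/w.sum()
B=dict(Pa=((266.8,138),(409,246.5)),Pb=((324,181),(329,224.3)),Pc=((291.5,213),(341.3,179.3)),Pd=((234.3,166.5),(420,200)),
 R1=((209,190.5),(424,163)),R2=((233.8,211.8),(390,154)),R3=((259.5,234),(356.4,145)),
 cap1=((225,181),(415,174.3)),cap2=((245,196),(388.3,169)),Sa=((368.7,182),(287.5,244.8)),Sb=((333.4,237.1),(296,175.7)))
for k,(a,b) in B.items():
    a=blob(s,a);b=blob(t,b);X,e=tri([s,t],[a,b])
    z=dict(P=.016,R=.031,c=.047,S=.008)[k[0]]
    print(k,a.round(1),b.round(1),"tri",X.round(4),"err",np.round(e,4),"s@z",unp(s,a,z)[0,:2].round(4),"t@z",unp(t,b,z)[0,:2].round(4))
a=blob(s,(283.5,154.5),2,False);b=blob(t,(376,217.5),2,False);print("knob",a,b,tri([s,t],[a,b]))
E
```

```text
Pa [266.6 137.3] [408.9 246.1] tri [ 0.3794 -0.232   0.0141] err [0.0001 0.0001] s@z [ 0.3804 -0.2311] t@z [ 0.3791 -0.2315]
Pb [324.1 180.8] [328.7 224. ] tri [ 0.417  -0.0044  0.0113] err [0.0008 0.0008] s@z [ 0.419  -0.0023] t@z [ 0.4166 -0.0051]
Pc [291.7 213.1] [341.1 179.1] tri [ 0.5511 -0.0268  0.0099] err [0.0004 0.0004] s@z [ 0.5532 -0.0244] t@z [ 0.5495 -0.027 ]
Pd [233.6 165.9] [419.3 200. ] tri [ 0.5135 -0.2551  0.0124] err [0.0006 0.0006] s@z [ 0.5152 -0.2537] t@z [ 0.5124 -0.2536]
R1 [208.2 190.5] [423.8 162.6] tri [ 0.6216 -0.259   0.0258] err [0.0002 0.0002] s@z [ 0.6232 -0.2563] t@z [ 0.6196 -0.2574]
R2 [233.1 211.9] [389.9 153.5] tri [ 0.6381 -0.1593  0.026 ] err [0.0004 0.0004] s@z [ 0.6394 -0.1567] t@z [ 0.6365 -0.1589]
R3 [259.  234.3] [356.4 144.2] tri [ 0.655  -0.0602  0.0282] err [0.0008 0.0008] s@z [ 0.6555 -0.0584] t@z [ 0.6543 -0.0607]
cap1 [224.9 181.3] [414.6 174.2] tri [ 0.5788 -0.2302  0.0409] err [0.0005 0.0005] s@z [ 0.5808 -0.2264] t@z [ 0.5772 -0.2292]
cap2 [244.9 196.1] [387.6 169. ] tri [ 0.5865 -0.1544  0.04  ] err [0.0002 0.0002] s@z [ 0.589  -0.1514] t@z [ 0.5842 -0.1531]
Sa [369.2 181.9] [287.2 244.4] tri [0.3482 0.1057 0.0036] err [0.0014 0.0014] s@z [0.35   0.1078] t@z [0.3484 0.1039]
Sb [333. 237.] [295.6 175.6] tri [0.5495 0.1056 0.0032] err [0.0001 0.0001] s@z [0.5512 0.1066] t@z [0.5482 0.105 ]
knob [282.94520767 154.08690096] [375.4955595  217.14209591] (array([ 0.43826576, -0.12516115,  0.08054097]), [np.float64(8.418894513742105e-05), np.float64(8.418894513738084e-05)])
```

```bash
python3 - <<'E'
from h import *
go([.4385,-.125,.12],np.radians(-99.25))
E
```

```text
t0.5 q7 -0.07 cur yaw -1.10 | turn [ 0.   0.  36.1] deg then shift [-492.4  -55.1  111.3] mm | gap 85.1 F [0.7 0.3 0.3]
```

```bash
python3 -m pendant '[[[0,0,0],[0,0,7.2],85],[[0,0,0],[0,0,7.2],85],[[0,0,0],[0,0,7.2],85],[[0,0,0],[0,0,7.2],85],[[0,0,0],[0,0,7.3],85],[[-30,-5,0],[0,0,0],85],[[-48,-8,0],[0,0,0],85],[[-48,-8,0],[0,0,0],85],[[-48,-8,0],[0,0,0],85],[[-48,-8,0],[0,0,0],85],[[-48,-8,0],[0,0,0],85],[[-48,-8,0],[0,0,0],85]]'; python3 - <<'E'
from h import *
go([.4385,-.125,.12],np.radians(-99.25))
E
```

```text
clock: 1.7
ee_pos: [0.4087, -0.2949, 0.2316]
tcp_rot: [-0.648, 0.762, -0.0, 0.0]
ft_force: [1.1, -0.1, -0.5]
finger_gap: 0.0852
t1.7 q7 -1.23 cur yaw -1.73 | turn [-0. -0.  0.] deg then shift [-172.5   -2.1  111.6] mm | gap 85.2 F [ 1.1 -0.1 -0.5]
```

```bash
python3 -m pendant '[[[-45,-1,0],[0,0,0],85],[[-45,-1,0],[0,0,0],85],[[-45,0,20],[0,0,0],85],[[-30,0,30],[0,0,0],85],[[-7,0,40],[0,0,0],85],[[0,0,21],[0,0,0],40],[[0,0,0],[0,0,0],40],[[0,0,0],[0,0,0],40]]'; python3 - <<'E'
from h import *
go([.4385,-.125,.12],np.radians(-99.25))
s=cam("scene");t=cam("top");crop(s,195,60,345,210,4,"pics/s3.png");crop(t,320,120,450,260,4,"pics/t3.png")
E
```

```text
clock: 2.5
ee_pos: [0.4381, -0.1275, 0.1209]
tcp_rot: [-0.648, 0.762, 0.0, -0.0]
ft_force: [0.3, -0.5, 0.7]
finger_gap: 0.0436
t2.5 q7 -1.62 cur yaw -1.73 | turn [ 0.  0. -0.] deg then shift [-2.6  0.1  0.9] mm | gap 43.6 F [ 0.3 -0.5  0.7]
```

View pics/s3.png

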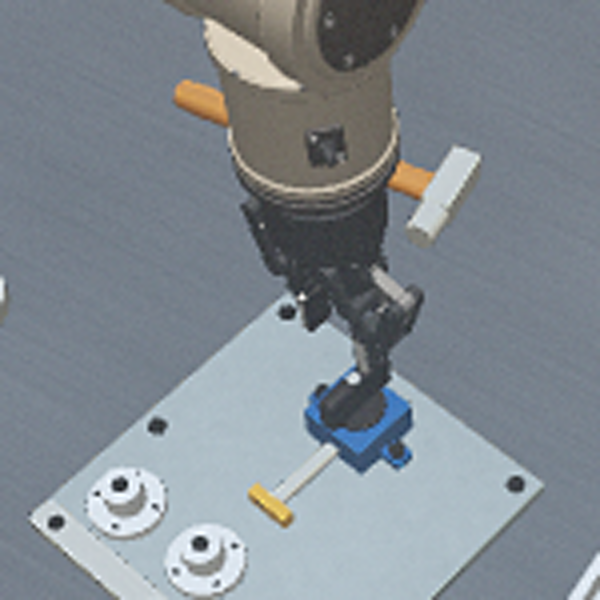

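View pics/t3.png

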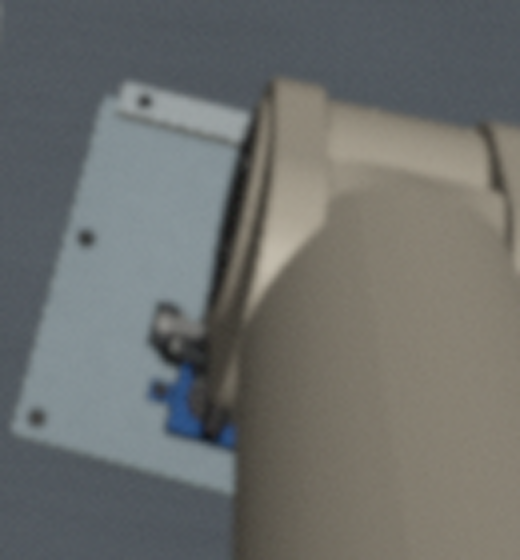

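```bash
python3 -m pendant '[[[-2,0,20],[0,0,0],40],[[0,0,20],[0,0,0],40],[[0,0,15],[0,0,0],40],[[0,0,5],[0,0,0],40],[[0,0,0],[0,0,0],12],[[0,0,0],[0,0,0],5],[[0,0,0],[0,0,0],5],[[0,0,0],[0,0,0],5],[[0,0,0],[0,0,0],5]]'; python3 - <<'E'
from h import *
go([.4385,-.125,.06],np.radians(-99.25))
s=read_state();print(s["ft_torque"])
E
```

```text
clock: 3.5
ee_pos: [0.4391, -0.1242, 0.0616]
tcp_rot: [-0.648, 0.762, -0.0, 0.001]
ft_force: [-1.0, 10.1, 4.6]
finger_gap: 0.0129
t3.5 q7 -1.65 cur yaw -1.73 | turn [-0.1  0.1  0.1] deg then shift [0.8 0.5 1.6] mm | gap 12.9 F [-1.  10.1  4.6]
[ 2.02903288  0.17522887 -0.07013728]
```

```bash
python3 -m pendant '[[[-1,0,0],[0,0,-7],5],[[0,0,0],[0,0,-7],5],[[0,0,0],[0,0,-7],5],[[0,0,0],[0,0,-7],5],[[0,0,0],[0,0,-7],5],[[0,0,0],[0,0,-7],5],[[0,0,0],[0,0,-7],5],[[0,0,0],[0,0,-7],5],[[0,0,0],[0,0,-7],5],[[0,0,0],[0,0,-7],5],[[0,0,0],[0,0,-7],5],[[0,0,0],[0,0,0],5]]'; python3 - <<'E'
from h import *
go([.4385,-.125,.06],np.radians(-19.2))
s=read_state();print(s["ft_torque"])
E
```

```text
clock: 4.7
ee_pos: [0.4391, -0.1237, 0.0616]
tcp_rot: [0.982, -0.19, 0.001, -0.0]
ft_force: [-2.7, 9.4, 6.7]
finger_gap: 0.0125
t4.7 q7 -0.47 cur yaw -0.38 | turn [-0.  -0.1 -2.7] deg then shift [-0.2  1.4  1.6] mm | gap 12.5 F [-2.7  9.4  6.7]
[1.84448546 0.24628087 0.21059027]
```

```bash
python3 -m pendant '[[[0,0,0],[0,0,0],45],[[0,0,0],[0,0,0],45],[[0,0,0],[0,0,0],45],[[0,0,-10],[0,0,0],45],[[0,0,-30],[0,0,0],45],[[0,0,-40],[0,0,0],85],[[0,0,-40],[0,0,0],85],[[0,0,-20],[0,0,0],85]]'; python3 - <<'E'
from h import *
go([.583,-.228,.16],np.radians(-19.2))
s=cam("scene");crop(s,195,100,345,250,4,"pics/s4.png")
E
```

```text
clock: 5.5
ee_pos: [0.4394, -0.1244, 0.2043]
tcp_rot: [0.981, -0.193, 0.002, 0.0]
ft_force: [-0.1, 0.2, 0.4]
finger_gap: 0.0846
t5.5 q7 -0.32 cur yaw -0.39 | turn [-0.  -0.2 -3. ] deg then shift [169.7  50.6  44.3] mm | gap 84.6 F [-0.1  0.2  0.4]
```

View pics/s4.png

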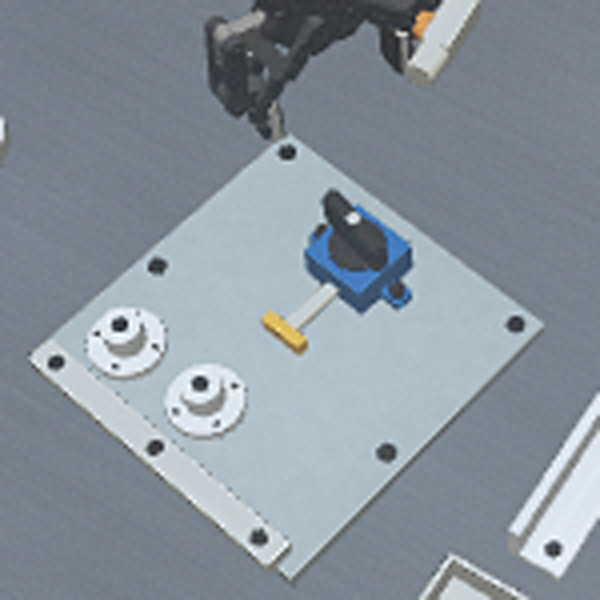

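```bash
cat >> h.py <<'E'
FO=np.array([.5132,-.1361]);FY=np.radians(-9.25)
FR=np.array([[np.cos(FY),-np.sin(FY)],[np.sin(FY),np.cos(FY)]])
def fx(x,y,z): return [*(FO+FR@[x,y]),z]
def infx(p): return FR.T@(np.array(p)[:2]-FO)
E
python3 - <<'E'
from h import *
s=cam("scene");t=cam("top")
P=[(306.6,237.6),(281.6,276.4),(358.4,323.6),(381.6,280.6)]
Q=[(317.5,126.4),(318,125)] 
for nm,d,P in(("s",s,P),("t",t,[(319.5,121),(315,160),(239.5,152.5),(245.5,113.5)])):
    e=[edge(d,P[i],P[(i+1)%4]) for i in range(4)]
    c=np.array([unp(d,inter(e[i-1],e[i]),.035)[0,:2] for i in range(4)])
    print(nm,c.round(3).tolist(),c.mean(0).round(4),[np.linalg.norm(c[i]-c[i-1]).round(3) for i in range(4)],np.degrees(np.arctan2(*(c[0]-c[3])[::-1])))
go([.580,-.227,.032],np.radians(-99.25))
E
```

```text
s [[0.602, 0.066], [0.718, 0.058], [0.717, 0.275], [0.602, 0.275]] [0.6598 0.1685] [np.float64(0.209), np.float64(0.116), np.float64(0.217), np.float64(0.115)] -89.9953471306407
t [[0.701, 0.053], [0.595, 0.053], [0.594, 0.262], [0.701, 0.262]] [0.6474 0.1574] [np.float64(0.209), np.float64(0.106), np.float64(0.208), np.float64(0.107)] -90.03891072069162
t5.7 q7 -0.32 cur yaw -0.39 | turn [-0.1 -0.2 77. ] deg then shift [  78.4 -155.5  170.2] mm | gap 84.9 F [-1.3  0.8 -1. ]
```

```bash
python3 -m pendant '[[[0,0,0],[0,0,8.5],60],[[0,0,0],[0,0,8.5],60],[[0,0,0],[0,0,8.5],60],[[0,0,0],[0,0,8.5],60],[[0,0,0],[0,0,8.5],60],[[0,0,0],[0,0,8.5],60],[[0,0,0],[0,0,8.5],60],[[0,0,0],[0,0,8.5],60],[[0,0,0],[0,0,8.5],60],[[20,-40,0],[0,0,0],60],[[20,-40,15],[0,0,0],60],[[20,-40,20],[0,0,0],60]]'; python3 - <<'E'
from h import *
go([.580,-.227,.032],np.radians(-99.25))
E
```

```text
clock: 6.85
ee_pos: [0.5493, -0.2029, 0.1648]
tcp_rot: [-0.651, 0.759, -0.0, 0.0]
ft_force: [0.4, 0.4, 1.6]
finger_gap: 0.06
t6.8 q7 -1.59 cur yaw -1.72 | turn [-0.  -0.   0.5] deg then shift [ 18.8 -34.2 132.8] mm | gap 60.0 F [0.4 0.4 1.6]
```

```bash
python3 -m pendant '[[[15,-30,30],[0,0,0.5],60],[[4,-4,40],[0,0,0],60],[[0,0,40],[0,0,0],55],[[0,0,16],[0,0,0],55],[[0,0,6],[0,0,0],55],[[0,0,0],[0,0,0],20],[[0,0,0],[0,0,0],20],[[0,0,0],[0,0,0],20],[[0,0,0],[0,0,0],20]]'; python3 - <<'E'
from h import *
go([.580,-.227,.032],np.radians(-99.25))
cam("scene","pics/s5.png")
E
```

```text
clock: 7.75
ee_pos: [0.5796, -0.2262, 0.0353]
tcp_rot: [-0.648, 0.762, -0.001, 0.001]
ft_force: [-1.4, 1.9, 9.2]
finger_gap: 0.0277
t7.8 q7 -1.63 cur yaw -1.73 | turn [-0.2 -0.   0. ] deg then shift [ 0.7 -0.5  3.3] mm | gap 27.7 F [-1.4  1.9  9.2]
```

View pics/s5.png

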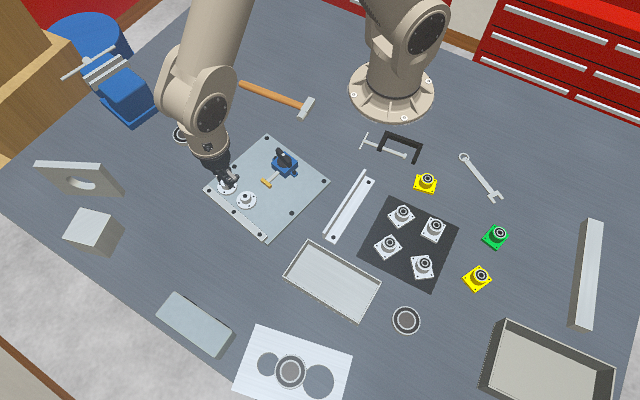

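```bash
python3 -m pendant '[[[0,0,-15],[0,0,0],20],[[0,0,-40],[0,0,0],20],[[0,0,-40],[0,0,0],20]]'; python3 - <<'E'
from h import *
go([.655,.108,.027],np.radians(-99.25))
E
```

```text
clock: 8.1
ee_pos: [0.5782, -0.2257, 0.1305]
tcp_rot: [-0.648, 0.762, 0.0, -0.0]
ft_force: [-0.0, 0.3, -1.1]
finger_gap: 0.0271
t8.1 q7 -1.59 cur yaw -1.73 | turn [0. 0. 0.] deg then shift [-341.7  -22.1  103.5] mm | gap 27.1 F [-0.   0.3 -1.1]
```

```bash
python3 -m pendant '[[[-40,-3,0],[0,0,0],20],[[-48,-3,0],[0,0,0],20],[[-48,-3,0],[0,0,0],20],[[-48,-3,0],[0,0,0],20],[[-48,-3,0],[0,0,0],20],[[-48,-3,0],[0,0,0],20],[[-45,-3,0],[0,0,0],20],[[-17,-1,30],[0,0,0],20],[[0,0,30],[0,0,0],20],[[0,0,20],[0,0,0],20]]'; python3 - <<'E'
from h import *
go([.655,.108,.027],np.radians(-99.25))
E
```

```text
clock: 9.1
ee_pos: [0.6549, 0.1091, 0.0481]
tcp_rot: [-0.648, 0.761, 0.0, -0.0]
ft_force: [0.4, -0.6, -1.6]
finger_gap: 0.0273
t9.1 q7 -2.19 cur yaw -1.73 | turn [ 0.  -0.   0.1] deg then shift [ 1.  -0.3 21.1] mm | gap 27.3 F [ 0.4 -0.6 -1.6]
```

```bash
python3 -m pendant '[[[0,0,12],[0,0,0],20],[[0,0,8],[0,0,0],20],[[0,0,0],[0,0,0],20],[[0,0,0],[0,0,0],55],[[0,0,0],[0,0,0],55],[[0,0,0],[0,0,0],55],[[0,0,-20],[0,0,0],55],[[0,0,-45],[0,0,0],55],[[0,0,-40],[0,0,0],55]]'; python3 - <<'E'
from h import *
go([.5875,-.1515,.032],np.radians(-99.25))
s=cam("scene");crop(s,200,150,400,330,4,"pics/s6.png")
E
```

```text
clock: 10.0
ee_pos: [0.6551, 0.1082, 0.1351]
tcp_rot: [-0.648, 0.762, 0.0, -0.0]
ft_force: [1.3, -0.4, -0.4]
finger_gap: 0.0549
t10.0 q7 -2.15 cur yaw -1.73 | turn [0. 0. 0.] deg then shift [267.1  24.9 103.1] mm | gap 54.9 F [ 1.3 -0.4 -0.4]
```

View pics/s6.png

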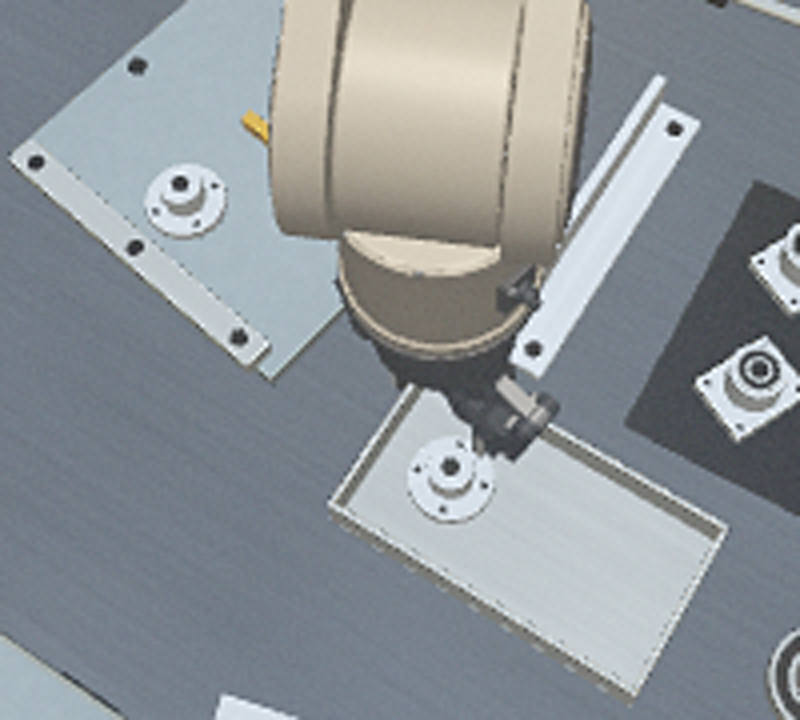

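Cap 1 lies in the tray (crop 450,480). The second cap is still on the plate (crop 185,200).

```bash
python3 -m pendant '[[[40,4,0],[0,0,0],55],[[48,4,0],[0,0,0],55],[[48,4,0],[0,0,0],55],[[48,5,0],[0,0,0],55],[[48,5,0],[0,0,0],55],[[35,3,20],[0,0,0],55],[[0,0,40],[0,0,0],55],[[0,0,28],[0,0,0],55],[[0,0,11],[0,0,0],55]]'; python3 - <<'E'
from h import *
go([.5875,-.1515,.032],np.radians(-99.25))
E
python3 -m pendant '[[[0,0,3],[0,0,0],20],[[0,0,0],[0,0,0],20],[[0,0,0],[0,0,0],20],[[0,0,0],[0,0,0],20]]'; python3 - <<'E'
from h import *
go([.5875,-.1515,.032],np.radians(-99.25))
E
```

```text
clock: 10.95
ee_pos: [0.5863, -0.1514, 0.0322]
tcp_rot: [-0.648, 0.762, 0.001, -0.001]
ft_force: [0.1, 0.5, 0.4]
finger_gap: 0.055
t10.9 q7 -1.77 cur yaw -1.73 | turn [ 0.2  0.  -0. ] deg then shift [-0.1 -1.2  0.2] mm | gap 55.0 F [0.1 0.5 0.4]
clock: 11.35
ee_pos: [0.5884, -0.1514, 0.0325]
tcp_rot: [-0.648, 0.762, -0.001, 0.001]
ft_force: [0.3, -0.3, -1.4]
finger_gap: 0.0276
t11.3 q7 -1.77 cur yaw -1.73 | turn [-0.1 -0.   0. ] deg then shift [0.2 0.9 0.5] mm | gap 27.6 F [ 0.3 -0.3 -1.4]
```

```bash
python3 -m pendant '[[[0,0,-15],[0,0,0],20],[[0,0,-40],[0,0,0],20],[[0,0,-45],[0,0,0],20],[[-40,-1,0],[0,0,0],20],[[-48,-1,0],[0,0,0],20],[[-48,-1,0],[0,0,0],20],[[-48,-1,0],[0,0,0],20],[[-48,-1,0],[0,0,0],20],[[-48,-1,0],[0,0,0],20],[[-48,-1,0],[0,0,0],20],[[-40,0,0],[0,0,0],20]]'; python3 - <<'E'
from h import *
go([.655,.218,.025],np.radians(-99.25))
E
```

```text
clock: 12.45
ee_pos: [0.6538, 0.2139, 0.1332]
tcp_rot: [-0.648, 0.761, -0.0, 0.001]
ft_force: [-0.2, -0.4, -1.4]
finger_gap: 0.0272
t12.4 q7 -2.31 cur yaw -1.73 | turn [-0.1  0.1  0.1] deg then shift [ -4.3  -0.5 108.2] mm | gap 27.2 F [-0.2 -0.4 -1.4]
```

```bash
python3 -m pendant '[[[-4,0,35],[0,0,0],20],[[0,0,40],[0,0,0],20],[[0,0,20],[0,0,0],20],[[0,0,11],[0,0,0],20],[[0,0,0],[0,0,0],20],[[0,0,0],[0,0,0],55],[[0,0,0],[0,0,0],55],[[0,0,0],[0,0,0],55],[[0,0,-20],[0,0,0],55],[[0,0,-45],[0,0,0],75],[[0,0,-45],[0,0,0],85],[[0,0,-45],[0,0,0],85]]'; python3 - <<'E'
from h import *
go([.655,.218,.025],np.radians(-99.25))
s=cam("scene");t=cam("top");crop(s,260,165,470,335,3.8,"pics/s7.png");crop(t,180,100,450,260,2.9,"pics/t7.png")
E
```

```text
clock: 13.65
ee_pos: [0.6542, 0.2146, 0.1829]
tcp_rot: [-0.648, 0.762, -0.0, 0.0]
ft_force: [1.2, 0.5, -0.3]
finger_gap: 0.0848
t13.7 q7 -2.30 cur yaw -1.73 | turn [-0.  0.  0.] deg then shift [ -3.5  -0.2 157.9] mm | gap 84.8 F [ 1.2  0.5 -0.3]
```

View pics/s7.png

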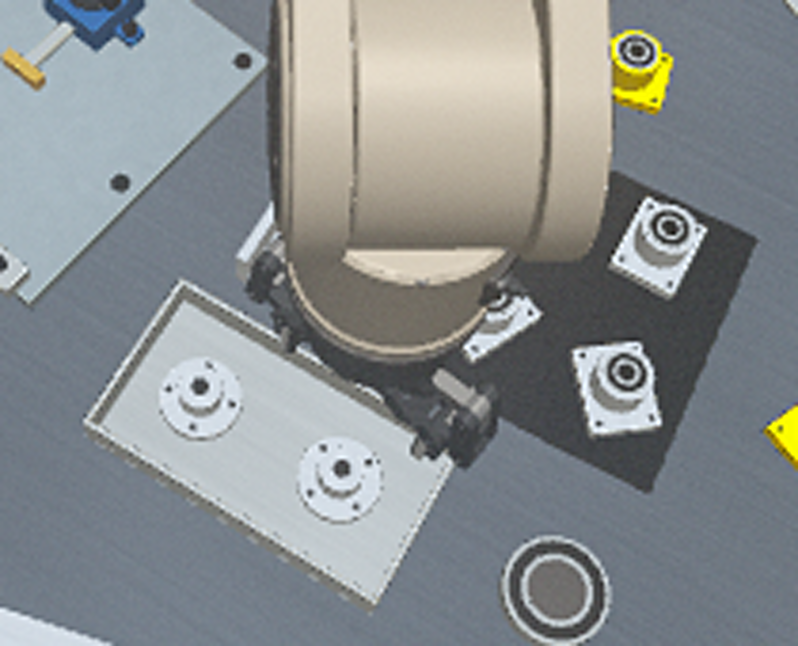

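View pics/t7.png

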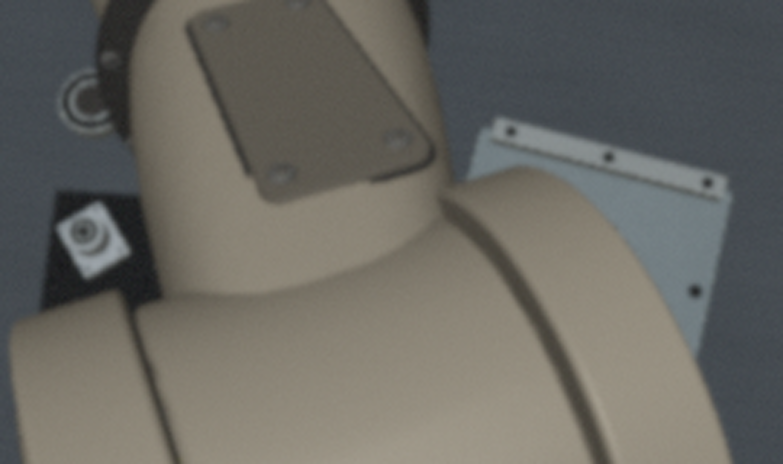

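```bash
cat > hm.py <<'E'
from h import *
def blob(d,p,r=5,dark=True,it=3):
    g=cv2.GaussianBlur(cv2.cvtColor(d["image"],cv2.COLOR_RGB2GRAY),(0,0),1.0).astype(float)
    p=np.array(p,float)
    for _ in range(it):
        x,y=map(int,np.round(p));w=g[y-r:y+r+1,x-r:x+r+1];w=np.clip(np.percentile(w,75)-w,0,None) if dark else np.clip(w-np.percentile(w,40),0,None)
        Y,X=np.mgrid[y-r:y+r+1,x-r:x+r+1];w=w*(np.hypot(X-p[0],Y-p[1])<r);p=np.array([(w*X).sum(),(w*Y).sum()])/w.sum()
    return p
def old(n):
    d=cam(n);d["image"]=cv2.imread(f"pics/{n}0.png")[...,::-1].copy();return d
def lineang(d,a,b,z=.017,w=3,pol=0):
    l=edge(d,a,b,w=w,pol=pol);g=gline(d,l,a,b,z);v=g[1]-g[0];return np.degrees(np.arctan2(v[1],v[0]))%180,np.linalg.norm(v)
E
python3 - <<'E'
from hm import *
s=old("scene");t=old("top")
S=lambda x,y:(270+(x-2)/4,165+(y-2)/4); T=lambda x,y:(180+(x-1)/2.9,100+(y-1)/2.9)
H=dict(A=(S(533,184),T(180,345)),B=(S(664,239),T(80,345)),C=(S(479,309),T(185,245)),D=(S(619,391),T(88,235)))
for k,(a,b) in H.items():
    a2=blob(s,a,4);b2=blob(t,b,4);X,e=tri([s,t],[a2,b2])
    us=unp(s,a2,.045)[0,:2];ut=unp(t,b2,.045)[0,:2]
    print(k,a2.round(1),np.round(a,1),b2.round(1),np.round(b,1),X.round(4),"s",us.round(4),"t",ut.round(4),"avg",((us+ut)/2).round(4))
ES=dict(A=[((470,203),(515,255)),((515,255),(582,208))],
B=[((602,280),(668,312)),((668,312),(705,240)),((602,280),(640,207))],
C=[((415,323),(460,380)),((460,380),(530,330))],
D=[((563,367),(585,460)),((585,460),(655,440)),((655,440),(633,360))])
for k,L in ES.items():
    print(k,[(np.round(lineang(s,S(*a),S(*b)),3)).tolist() for a,b in L])
tc=cam("top");crop(t,185,160,275,245,8,"pics/t8.png")
E
```

```text
A [402.5 210.8] [402.8 210.5] [241.6 219.2] [241.7 218.6] [0.4005 0.2327 0.0416] s [0.4026 0.2325] t [0.3999 0.2323] avg [0.4012 0.2324]
B [436.  224.6] [435.5 224.2] [208.3 219.1] [207.2 218.6] [0.3909 0.3243 0.0412] s [0.3927 0.3246] t [0.3906 0.3226] avg [0.3916 0.3236]
C [389.7 241.5] [389.2 241.8] [243.5 183.9] [243.4 184.1] [0.4987 0.2429 0.0441] s [0.4989 0.2433] t [0.4987 0.2422] avg [0.4988 0.2428]
D [423.8 262.5] [424.2 262.2] [208.3 179.4] [210.  180.7] [0.5022 0.3421 0.0419] s [0.504  0.3412] t [0.5012 0.3419] avg [0.5026 0.3416]
A [[63.054, 0.047], [155.169, 0.06]]
B [[90.593, 0.047], [179.933, 0.061], [179.99, 0.062]]
C [[64.003, 0.047], [153.938, 0.059]]
D [[37.265, 0.062], [130.13, 0.046], [30.773, 0.054]]
```

View pics/t8.png

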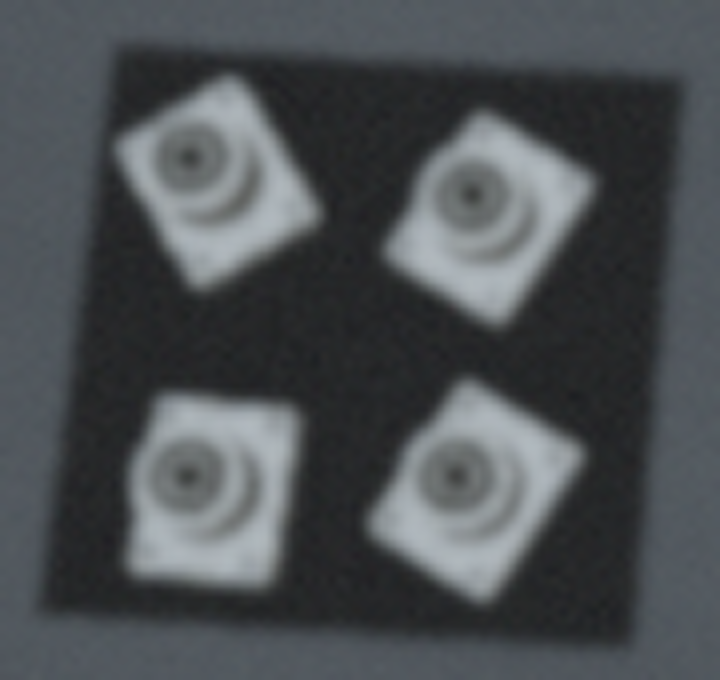

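```bash
python3 - <<'E'
from hm import *
t=old("top")
T=lambda x,y:(185+(x-3.5)/8,160+(y-3.5)/8)
E_=dict(D=[((235,75),(322,215)),((322,215),(203,292)),((203,292),(115,148))],
C=[((598,183),(500,328)),((500,328),(383,252)),((480,108),(598,183))],
A=[((585,450),(487,605)),((487,605),(366,525)),((468,378),(585,450))],
B=[((300,408),(275,588)),((275,588),(127,578)),((158,395),(300,408))])
for k,L in E_.items():
    print(k,[(np.round(lineang(t,T(*a),T(*b)),3)).tolist() for a,b in L])
    print(k,[(np.round(lineang(t,T(*a),T(*b),w=2),3)).tolist() for a,b in L])
E
```

```text
D [[38.2, 0.062], [127.917, 0.049], [37.539, 0.063]]
D [[38.2, 0.062], [127.917, 0.049], [37.539, 0.063]]
C [[153.881, 0.062], [65.68, 0.051], [64.383, 0.052]]
C [[153.881, 0.062], [65.68, 0.051], [64.383, 0.052]]
A [[155.666, 0.063], [65.056, 0.052], [67.042, 0.049]]
A [[155.666, 0.063], [65.056, 0.052], [67.042, 0.049]]
B [[179.109, 0.063], [90.042, 0.052], [90.215, 0.05]]
B [[179.109, 0.063], [90.042, 0.052], [90.215, 0.05]]
```

```bash
python3 - <<'E'
from h import *
go([.402,.233,.10],np.radians(155.2))
E
```

```text
t13.9 q7 -2.30 cur yaw -1.73 | turn [  0.   -0.  -74.4] deg then shift [-236.5   88.8   79.8] mm | gap 85.1 F [-0.  -0.3 -0.1]
```

```bash
python3 -m pendant '[[[0,0,0],[0,0,-8.3],65],[[0,0,0],[0,0,-8.3],65],[[0,0,0],[0,0,-8.3],65],[[0,0,0],[0,0,-8.3],65],[[0,0,0],[0,0,-8.3],65],[[0,0,0],[0,0,-8.3],65],[[0,0,0],[0,0,-8.3],65],[[0,0,0],[0,0,-8.3],65],[[0,0,0],[0,0,-8],65],[[-40,15,0],[0,0,0],65],[[-46,17,0],[0,0,0],65],[[-46,17,0],[0,0,0],65]]'; python3 -m pendant '[[[-46,17,0],[0,0,0],65],[[-40,16,0],[0,0,0],65],[[-13,5,30],[0,0,0],65],[[0,0,30],[0,0,0],65]]';python3 - <<'E'
from h import *
go([.402,.233,.025],np.radians(155.2))
s=cam("scene");crop(s,260,165,470,335,3.8,"pics/s9.png")
E
```

```text
clock: 15.15
ee_pos: [0.5116, 0.2253, 0.1787]
tcp_rot: [0.977, -0.215, -0.001, 0.0]
ft_force: [-0.2, 1.4, 1.5]
finger_gap: 0.0652
clock: 15.55
ee_pos: [0.4062, 0.2325, 0.1198]
tcp_rot: [0.977, -0.214, 0.001, 0.0]
ft_force: [0.6, -0.3, -0.7]
finger_gap: 0.0647
t15.6 q7 -1.37 cur yaw -0.43 | turn [ 0.  -0.1  0. ] deg then shift [-4.1  1.3 94.8] mm | gap 64.7 F [ 0.6 -0.3 -0.7]
```

View pics/s9.png

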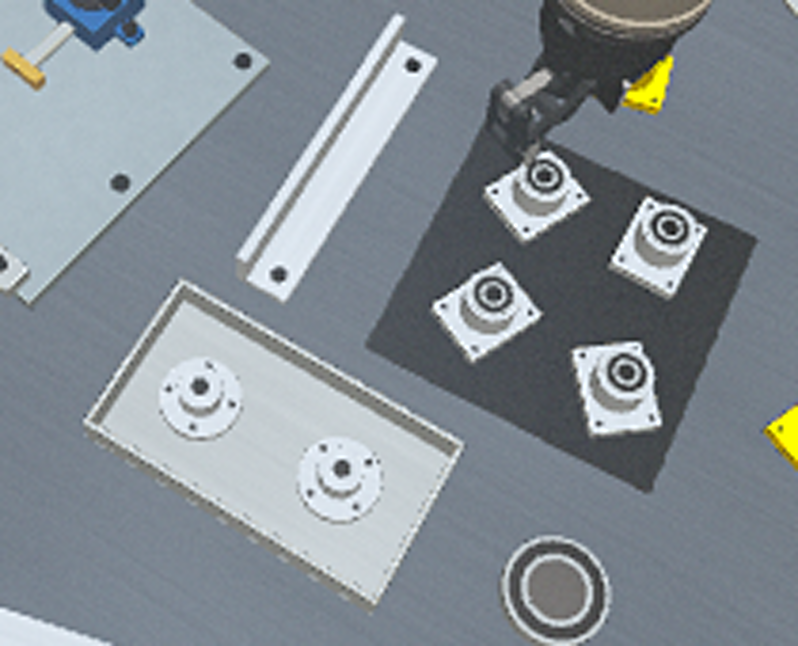

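```bash
python3 -m pendant '[[[-4,1,35],[0,0,0],62],[[0,0,35],[0,0,0],62],[[0,0,17],[0,0,0],62],[[0,0,7],[0,0,0],62],[[0,0,0],[0,0,0],62],[[0,0,0],[0,0,0],20],[[0,0,0],[0,0,0],20],[[0,0,0],[0,0,0],20],[[0,0,0],[0,0,0],20]]';python3 - <<'E'
from h import *
go([.402,.233,.025],np.radians(155.2))
E
```

```text
clock: 16.5
ee_pos: [0.4047, 0.2339, 0.0277]
tcp_rot: [0.977, -0.215, 0.001, -0.0]
ft_force: [-3.0, -1.1, 10.8]
finger_gap: 0.036
t16.5 q7 -1.54 cur yaw -0.43 | turn [-0.1 -0.1 -0.1] deg then shift [-2.1  1.9  2.7] mm | gap 36.0 F [-3.  -1.1 10.8]
```

```bash
python3 -m pendant '[[[0,0,-10],[0,0,0],20],[[0,0,-40],[0,0,0],20],[[0,0,-40],[0,0,0],20],[[0,0,-20],[0,0,0],20],[[0,0,0],[0,0,-8],20],[[0,0,0],[0,0,-7.5],20]]';python3 - <<'E'
from h import *
go(fx(.080,-.078,.048),FY)
E
```

```text
clock: 17.1
ee_pos: [0.4047, 0.2335, 0.1383]
tcp_rot: [0.997, -0.079, 0.001, -0.0]
ft_force: [0.5, -1.1, -3.7]
finger_gap: 0.0355
t17.1 q7 -1.10 cur yaw -0.16 | turn [-0.  -0.2  0.2] deg then shift [246.5 425.3  90.3] mm | gap 35.5 F [ 0.5 -1.1 -3.7]
```

```bash
python3 -m pendant '[[[20,35,0],[0,0,0],20],[[25,43,0],[0,0,0],20],[[25,43,0],[0,0,0],20],[[25,43,0],[0,0,0],20],[[25,43,0],[0,0,0],20],[[25,43,0],[0,0,0],20],[[25,43,0],[0,0,0],20],[[25,43,0],[0,0,0],20],[[25,43,0],[0,0,0],20],[[21,37,0],[0,0,0],20],[[5,9,30],[0,0,0.2],20],[[0,0,30],[0,0,0],20]]';python3 - <<'E'
from h import *
go(fx(.080,-.078,.048),FY)
E
```

```text
clock: 18.3
ee_pos: [0.5785, -0.2291, 0.0771]
tcp_rot: [0.996, -0.085, 0.001, 0.0]
ft_force: [-0.1, 0.8, -3.0]
finger_gap: 0.0359
t18.3 q7 -0.22 cur yaw -0.17 | turn [ 0.  -0.1 -0.5] deg then shift [ 0.6 -3.3 29.1] mm | gap 35.9 F [-0.1  0.8 -3. ]
```

```bash
python3 -m pendant '[[[0,-3,20],[0,0,-0.5],20],[[0,0,9],[0,0,0],20],[[0,0,0],[0,0,0],20]]';python3 - <<'E'
from h import *
go(fx(.080,-.078,.048),FY)
s=cam("scene");crop(s,195,120,345,250,5,"pics/s10.png")
E
```

```text
clock: 18.6
ee_pos: [0.5779, -0.2227, 0.0472]
tcp_rot: [0.997, -0.079, -0.0, -0.0]
ft_force: [0.3, -0.9, -1.5]
finger_gap: 0.0358
t18.6 q7 -0.24 cur yaw -0.16 | turn [-0.   0.1  0.2] deg then shift [ 2.2  2.9 -0.8] mm | gap 35.8 F [ 0.3 -0.9 -1.5]
```

View pics/s10.png

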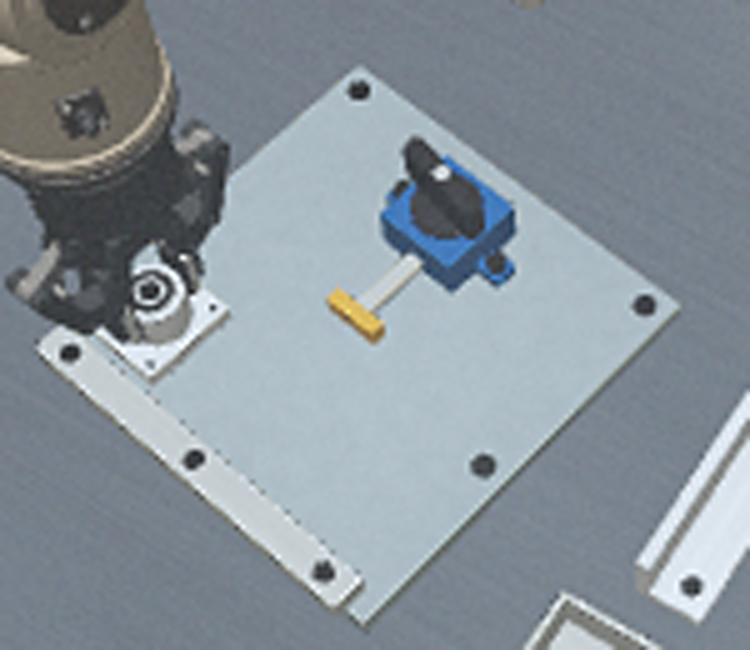

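```bash
python3 -m pendant '[[[0,3,4],[0,0,0],20],[[0,0,3],[0,0,0],20],[[0,0,2],[0,0,0],20],[[0,0,0],[0,0,0],20]]';python3 - <<'E'
from h import *
go(fx(.085,-.078,.038),FY)
E
```

```text
clock: 19.05
ee_pos: [0.5778, -0.2258, 0.0383]
tcp_rot: [0.997, -0.079, -0.0, -0.0]
ft_force: [-0.0, -0.0, -2.8]
finger_gap: 0.0358
t19.1 q7 -0.25 cur yaw -0.16 | turn [-0.   0.   0.2] deg then shift [ 6.8 -0.2  0.3] mm | gap 35.8 F [-0.  -0.  -2.8]
```

```bash
python3 -m pendant '[[[0,0,1],[0,0,0],20],[[3,0,0],[0,0,0],20],[[2,0,0],[0,0,0],20],[[1,0,0],[0,0,0],20],[[1,0,0],[0,0,0],20],[[1,0,0],[0,0,0],20],[[0,0,0],[0,0,0],20]]';python3 - <<'E'
from h import *
go(fx(.085,-.078,.038),FY)
print(FR.T@np.array(read_state()["ft_force"][:2]))
E
```

```text
clock: 19.75
ee_pos: [0.584, -0.2268, 0.0378]
tcp_rot: [0.997, -0.079, -0.002, 0.0]
ft_force: [-16.0, 3.5, 18.3]
finger_gap: 0.0358
t19.8 q7 -0.25 cur yaw -0.16 | turn [0.  0.2 0.2] deg then shift [ 0.6 -0.1 -0.2] mm | gap 35.8 F [-16.    3.5  18.3]
[-16.36352859   0.87692486]
```

```bash
python3 -m pendant '[[[0,0,0],[0,0,0],30],[[-1,0,-1],[0,0,0],50],[[0,0,0],[0,0,0],55],[[0,0,0],[0,0,0],55],[[0,0,-15],[0,0,0],55],[[0,0,-45],[0,0,0],60],[[0,0,-45],[0,0,0],62],[[0,-40,0],[0,0,0],62],[[0,-45,0],[0,0,0],62],[[0,-45,0],[0,0,0],62]]';python3 - <<'E'
from h import *
go([.4925+.007,.2435,.1],np.radians(154.2))
s=cam("scene");crop(s,195,120,345,250,5,"pics/s11.png")
E
```

```text
clock: 20.75
ee_pos: [0.6056, -0.0974, 0.145]
tcp_rot: [0.997, -0.079, 0.001, 0.0]
ft_force: [0.3, 0.2, 0.1]
finger_gap: 0.0618
t20.8 q7 -0.39 cur yaw -0.16 | turn [-0.  -0.1 16.7] deg then shift [-244.  -260.8   45. ] mm | gap 61.8 F [0.3 0.2 0.1]
```

View pics/s11.png

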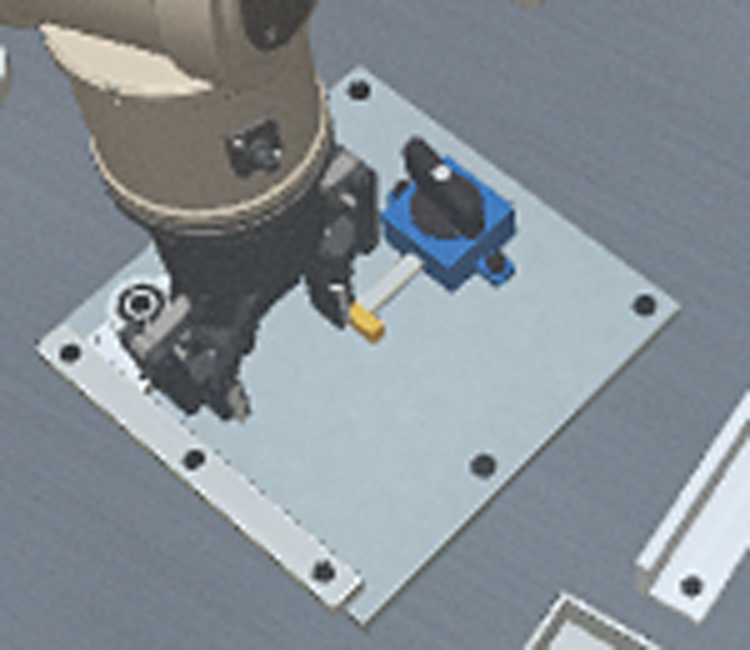

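```bash
python3 -m pendant '[[[0,0,0],[0,0,8.4],62],[[0,0,0],[0,0,8.3],62],[[-24,-26,0],[0,0,0],62],[[-33,-35,0],[0,0,0],62],[[-33,-35,0],[0,0,0],62],[[-33,-35,0],[0,0,0],62],[[-33,-35,0],[0,0,0],62],[[-33,-35,0],[0,0,0],62],[[-33,-35,0],[0,0,0],62],[[-22,-24,10],[0,0,0],62],[[0,0,30],[0,0,0],62]]';python3 - <<'E'
from h import *
go([.4995,.2435,.025],np.radians(154.2))
E
```

```text
clock: 21.9
ee_pos: [0.4982, 0.2479, 0.1065]
tcp_rot: [0.976, -0.22, 0.002, -0.003]
ft_force: [0.1, 0.6, -0.8]
finger_gap: 0.0622
t21.9 q7 -1.34 cur yaw -0.44 | turn [-0.4 -0.1  0.4] deg then shift [ 3.1  3.4 81.5] mm | gap 62.2 F [ 0.1  0.6 -0.8]
```

```bash
python3 -m pendant '[[[0,0,30],[0,0,0.4],62],[[0,0,20],[0,0,0],62],[[0,0,0],[0,0,0],62]]';python3 - <<'E'
from h import *
go([.4995,.2435,.025],np.radians(154.2))
E
```

```text
clock: 22.2
ee_pos: [0.4973, 0.2412, 0.0519]
tcp_rot: [0.974, -0.226, -0.001, 0.001]
ft_force: [-0.7, -0.6, 0.2]
finger_gap: 0.0619
t22.2 q7 -1.40 cur yaw -0.46 | turn [ 0.1  0.1 -0.3] deg then shift [ 1.  -3.  26.9] mm | gap 61.9 F [-0.7 -0.6  0.2]
```

```bash
python3 -m pendant '[[[1,-3,14],[0,0,-0.3],62],[[0,0,8],[0,0,0],62],[[0,0,3],[0,0,0],62],[[0,0,0],[0,0,0],20],[[0,0,0],[0,0,0],20],[[0,0,0],[0,0,0],20],[[0,0,0],[0,0,0],20]]';python3 - <<'E'
from h import *
go([.4995,.2435,.025],np.radians(154.2))
E
python3 -m pendant '[[[0,0,-10],[0,0,0],20],[[0,0,-40],[0,0,0],20],[[0,0,-40],[0,0,0],20],[[0,0,-20],[0,0,0],20],[[0,0,0],[0,0,-8.3],20],[[0,0,0],[0,0,-8.2],20]]';python3 - <<'E'
from h import *
go(fx(.080,-.026,.048),FY)
E
```

```text
clock: 22.9
ee_pos: [0.5008, 0.244, 0.0291]
tcp_rot: [0.975, -0.224, 0.0, -0.0]
ft_force: [-2.1, -1.2, 4.3]
finger_gap: 0.0361
t22.9 q7 -1.43 cur yaw -0.45 | turn [-0. -0. -0.] deg then shift [-0.9  1.   4.1] mm | gap 36.1 F [-2.1 -1.2  4.3]
clock: 23.5
ee_pos: [0.501, 0.244, 0.1402]
tcp_rot: [0.997, -0.079, 0.001, -0.0]
ft_force: [-0.3, 0.7, -2.1]
finger_gap: 0.0359
t23.5 q7 -1.05 cur yaw -0.16 | turn [-0.  -0.1  0.2] deg then shift [153.2 399.2  92.2] mm | gap 35.9 F [-0.3  0.7 -2.1]
```

```bash
python3 -m pendant '[[[12,34,0],[0,0,0],20],[[17,44,0],[0,0,0],20],[[17,44,0],[0,0,0],20],[[17,44,0],[0,0,0],20],[[17,44,0],[0,0,0],20],[[17,44,0],[0,0,0],20],[[17,44,0],[0,0,0],20],[[17,44,0],[0,0,0],20],[[17,44,0],[0,0,0],20],[[5,13,20],[0,0,0.2],20],[[0,0,40],[0,0,0],20],[[0,0,0],[0,0,0],20]]';python3 - <<'E'
from h import *
go(fx(.080,-.026,.048),FY)
E
```

```text
clock: 24.7
ee_pos: [0.5839, -0.1748, 0.075]
tcp_rot: [0.996, -0.084, -0.003, -0.001]
ft_force: [-0.7, 0.6, -3.0]
finger_gap: 0.0356
t24.7 q7 -0.32 cur yaw -0.17 | turn [-0.1  0.4 -0.4] deg then shift [ 4.  -0.9 27. ] mm | gap 35.6 F [-0.7  0.6 -3. ]
```

```bash
python3 -m pendant '[[[2,0,15],[0,0,-0.4],20],[[0,0,10],[0,0,0],20],[[0,0,0],[0,0,0],20]]';python3 - <<'E'
from h import *
go(fx(.080,-.026,.040),FY)
s=cam("scene");crop(s,195,120,345,250,5,"pics/s12.png")
E
```

```text
clock: 25.0
ee_pos: [0.5886, -0.1744, 0.053]
tcp_rot: [0.997, -0.079, -0.0, -0.0]
ft_force: [-0.7, -0.0, -2.0]
finger_gap: 0.0357
t25.0 q7 -0.33 cur yaw -0.16 | turn [-0.   0.   0.2] deg then shift [-0.5  0.3 13. ] mm | gap 35.7 F [-0.7 -0.  -2. ]
```

View pics/s12.png

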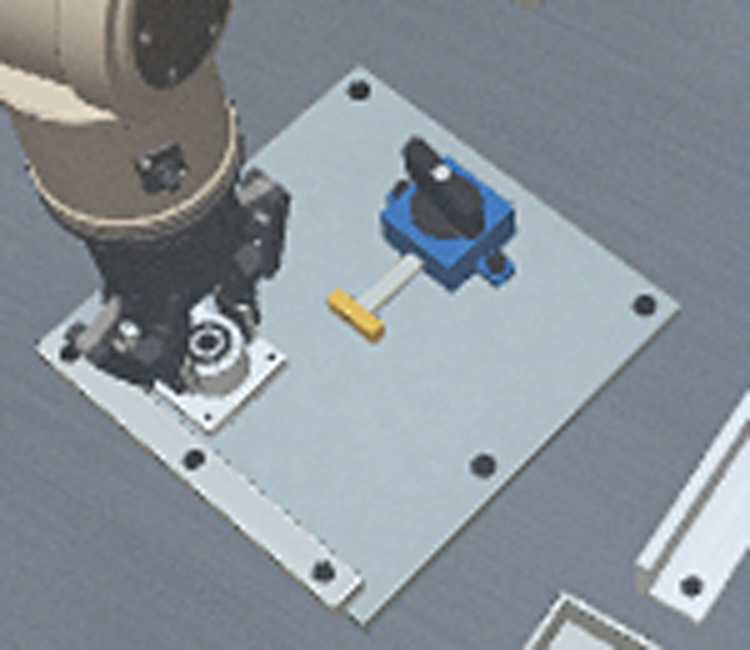

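```bash
python3 -m pendant '[[[-1,0,8],[0,0,0],20],[[0,0,5],[0,0,0],20],[[0,0,2],[0,0,0],20],[[3,0,0],[0,0,0],20],[[2,0,0],[0,0,0],20],[[1,0,0],[0,0,0],20],[[1,0,0],[0,0,0],20],[[1,0,0],[0,0,0],20],[[1,0,0],[0,0,0],20],[[0,0,0],[0,0,0],20]]';python3 - <<'E'
from h import *
go(fx(.085,-.026,.038),FY)
print(FR.T@np.array(read_state()["ft_force"][:2]))
E
```

```text
clock: 26.05
ee_pos: [0.5925, -0.1755, 0.039]
tcp_rot: [0.997, -0.08, -0.004, 0.001]
ft_force: [-36.6, 7.5, 42.6]
finger_gap: 0.036
t26.1 q7 -0.34 cur yaw -0.16 | turn [0.1 0.5 0.1] deg then shift [ 0.4 -0.2  1. ] mm | gap 36.0 F [-36.6   7.5  42.6]
[-37.32586719   1.51341247]
```

```bash
python3 -m pendant '[[[-2,0,-2],[0,0,0],20],[[-1,0,0],[0,0,0],30],[[0,0,0],[0,0,0],50],[[0,0,0],[0,0,0],55],[[0,0,0],[0,0,0],55],[[0,0,-15],[0,0,0],55],[[0,0,-45],[0,0,0],60],[[0,0,-45],[0,0,0],62],[[0,-40,0],[0,0,0],62],[[0,-45,0],[0,0,0],62],[[0,-45,0],[0,0,0],62],[[0,-45,0],[0,0,0],62]]';python3 - <<'E'
from h import *
go([.5035,.3423,.1],np.radians(38))
s=cam("scene");crop(s,195,120,345,250,5,"pics/s13.png");crop(s,340,165,480,315,4,"pics/s14.png")
E
```

```text
clock: 27.25
ee_pos: [0.6219, -0.0013, 0.1469]
tcp_rot: [0.997, -0.08, 0.001, -0.0]
ft_force: [1.5, 0.2, -0.1]
finger_gap: 0.0621
t27.2 q7 -0.56 cur yaw -0.16 | turn [  0.   -0.1 -47.2] deg then shift [ 118.3 -343.7   46.9] mm | gap 62.1 F [ 1.5  0.2 -0.1]
```

View pics/s13.png

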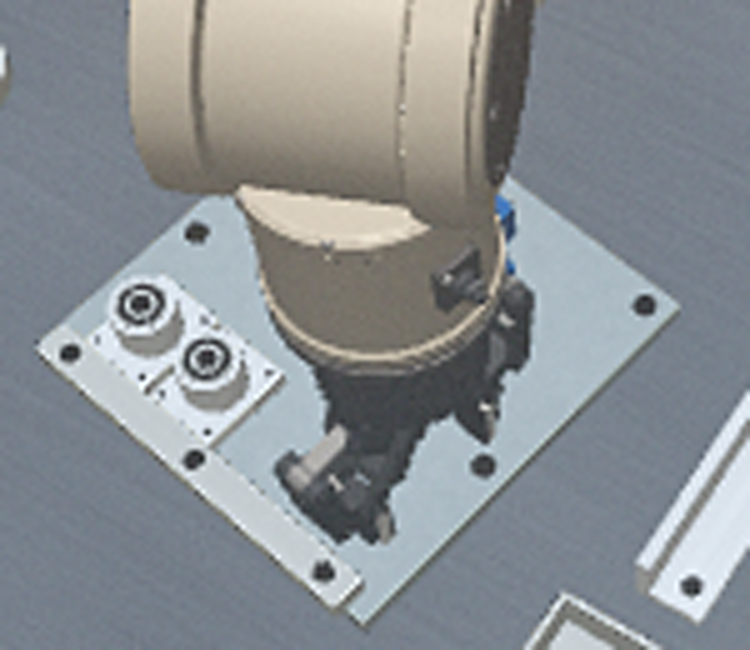

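View pics/s14.png

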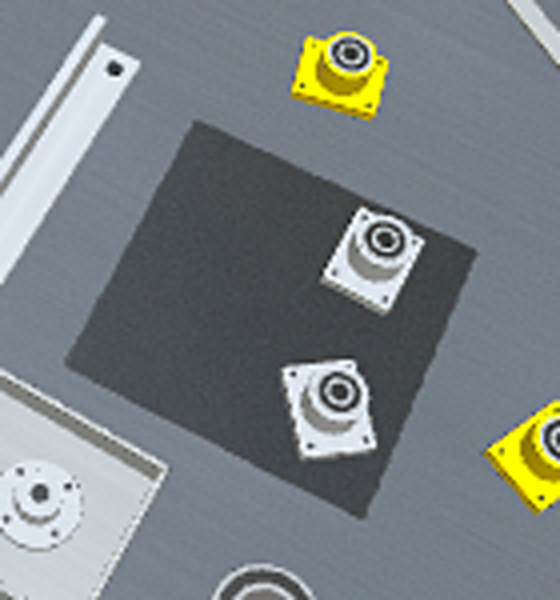

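```bash
python3 -m pendant '[[[0,0,0],[0,0,-7.9],62],[[0,0,0],[0,0,-7.9],62],[[0,0,0],[0,0,-7.9],62],[[0,0,0],[0,0,-7.9],62],[[0,0,0],[0,0,-7.9],62],[[0,0,0],[0,0,-7.7],62],[[12,-34,0],[0,0,0],62],[[15,-44,0],[0,0,0],62],[[15,-44,0],[0,0,0],62],[[15,-44,0],[0,0,0],62],[[15,-44,0],[0,0,0],62],[[15,-44,0],[0,0,0],62]]';python3 -m pendant '[[[15,-44,0],[0,0,0],62],[[15,-40,0],[0,0,0],62],[[0,-5,20],[0,0,0],62],[[0,0,30],[0,0,0],62],[[0,0,0],[0,0,0],62]]';python3 - <<'E'
from h import *
go([.5035,.3423,.025],np.radians(38))
E
```

```text
clock: 28.5
ee_pos: [0.533, 0.2521, 0.1466]
tcp_rot: [0.945, 0.326, 0.001, 0.0]
ft_force: [1.3, 1.1, -0.7]
finger_gap: 0.062
clock: 29.0
ee_pos: [0.5009, 0.3382, 0.0933]
tcp_rot: [0.945, 0.326, -0.002, 0.001]
ft_force: [0.1, -0.4, 0.4]
finger_gap: 0.0621
t29.0 q7 -0.49 cur yaw 0.67 | turn [0.  0.2 0.1] deg then shift [ 4.5 -1.6 68.3] mm | gap 62.1 F [ 0.1 -0.4  0.4]
```

```bash
python3 -m pendant '[[[4,-1,30],[0,0,0],62],[[0,0,25],[0,0,0],62],[[0,0,9],[0,0,0],62],[[0,0,3],[0,0,0],62],[[0,0,0],[0,0,0],20],[[0,0,0],[0,0,0],20],[[0,0,0],[0,0,0],20],[[0,0,0],[0,0,0],20]]';python3 - <<'E'
from h import *
go([.5035,.3423,.025],np.radians(38))
E
python3 -m pendant '[[[0,0,-10],[0,0,0],20],[[0,0,-40],[0,0,0],20],[[0,0,-40],[0,0,0],20],[[0,0,-20],[0,0,0],20],[[0,0,0],[0,0,8],20],[[0,0,0],[0,0,8],20],[[0,0,0],[0,0,8],20],[[0,0,0],[0,0,8],20],[[0,0,0],[0,0,8],20],[[0,0,0],[0,0,7.2],20]]';python3 - <<'E'
from h import *
go(fx(.079,.026,.048),FY)
E
```

```text
clock: 29.8
ee_pos: [0.5053, 0.3428, 0.0302]
tcp_rot: [0.945, 0.326, 0.001, 0.0]
ft_force: [-2.3, -2.0, 9.4]
finger_gap: 0.0359
t29.8 q7 -0.56 cur yaw 0.66 | turn [ 0.  -0.1  0. ] deg then shift [-1.7 -0.7  5.2] mm | gap 35.9 F [-2.3 -2.   9.4]
clock: 30.8
ee_pos: [0.5046, 0.3427, 0.1397]
tcp_rot: [0.997, -0.082, 0.0, -0.0]
ft_force: [0.3, -0.3, -3.8]
finger_gap: 0.0356
t30.8 q7 -1.19 cur yaw -0.17 | turn [-0.  -0.  -0.2] deg then shift [164.4 445.2  91.7] mm | gap 35.6 F [ 0.3 -0.3 -3.8]
```

```bash
python3 -m pendant '[[[13,34,0],[0,0,-0.2],20],[[17,45,0],[0,0,0],20],[[17,45,0],[0,0,0],20],[[17,45,0],[0,0,0],20],[[17,45,0],[0,0,0],20],[[17,45,0],[0,0,0],20],[[17,45,0],[0,0,0],20],[[17,45,0],[0,0,0],20],[[17,45,0],[0,0,0],20],[[15,46,0],[0,0,0],20],[[0,4,20],[0,0,0],20],[[0,0,0],[0,0,0],20]]';python3 - <<'E'
from h import *
go(fx(.079,.026,.048),FY)
E
```

```text
clock: 32.0
ee_pos: [0.5963, -0.1236, 0.1174]
tcp_rot: [0.997, -0.08, -0.001, -0.0]
ft_force: [0.1, 1.4, -3.8]
finger_gap: 0.0355
t32.0 q7 -0.35 cur yaw -0.16 | turn [-0.   0.1  0.1] deg then shift [-1.1 -0.3 69.4] mm | gap 35.5 F [ 0.1  1.4 -3.8]
```

```bash
python3 -m pendant '[[[-1,0,30],[0,0,0],20],[[0,0,25],[0,0,0],20],[[0,0,14],[0,0,0],20],[[0,0,0],[0,0,0],20]]';python3 - <<'E'
from h import *
go(fx(.079,.026,.040),FY)
E
```

```text
clock: 32.4
ee_pos: [0.5959, -0.1203, 0.0487]
tcp_rot: [0.997, -0.077, -0.001, -0.0]
ft_force: [-0.2, -0.2, -2.6]
finger_gap: 0.0355
t32.4 q7 -0.41 cur yaw -0.15 | turn [-0.   0.1  0.4] deg then shift [-0.1  2.9  8.7] mm | gap 35.5 F [-0.2 -0.2 -2.6]
```

```bash
python3 -m pendant '[[[0,2,5],[0,0,0.3],20],[[0,0,4],[0,0,0],20],[[0,0,1],[0,0,0],20],[[3,0,0],[0,0,0],20],[[2,0,0],[0,0,0],20],[[1,0,0],[0,0,0],20],[[1,0,0],[0,0,0],20],[[0,0,0],[0,0,0],20]]';python3 - <<'E'
from h import *
go(fx(.085,.026,.038),FY)
print(FR.T@np.array(read_state()["ft_force"][:2]))
E
```

```text
clock: 33.2
ee_pos: [0.601, -0.1241, 0.0402]
tcp_rot: [0.997, -0.081, -0.002, 0.0]
ft_force: [-22.8, 4.2, 24.8]
finger_gap: 0.036
t33.2 q7 -0.42 cur yaw -0.16 | turn [0.1 0.2 0. ] deg then shift [ 0.3 -0.1  2.2] mm | gap 36.0 F [-22.8   4.2  24.8]
[-23.13528857   0.47217423]
```

Seated (23 N). Release and go for housing B.

```bash
python3 -m pendant '[[[-1,0,-2],[0,0,0],20],[[-1,0,0],[0,0,0],30],[[0,0,0],[0,0,0],50],[[0,0,0],[0,0,0],55],[[0,0,0],[0,0,0],55],[[0,0,-15],[0,0,0],55],[[0,0,-45],[0,0,0],60],[[0,0,-45],[0,0,0],62],[[0,-40,0],[0,0,0],62],[[0,-45,0],[0,0,0],62],[[0,-45,0],[0,0,0],62],[[0,-45,0],[0,0,0],62]]';python3 - <<'E'
from h import *
go([.3925,.3243,.1],np.radians(-.4))
s=cam("scene");crop(s,195,120,345,250,5,"pics/s15.png");crop(s,340,165,480,315,4,"pics/s16.png")
E
```

```text
clock: 34.4
ee_pos: [0.6297, 0.0501, 0.1479]
tcp_rot: [0.997, -0.081, 0.001, -0.0]
ft_force: [0.7, -0.4, -0.6]
finger_gap: 0.062
t34.4 q7 -0.63 cur yaw -0.16 | turn [-0.  -0.1 -8.9] deg then shift [-239.1 -272.5   47.9] mm | gap 62.0 F [ 0.7 -0.4 -0.6]
```

View pics/s15.png

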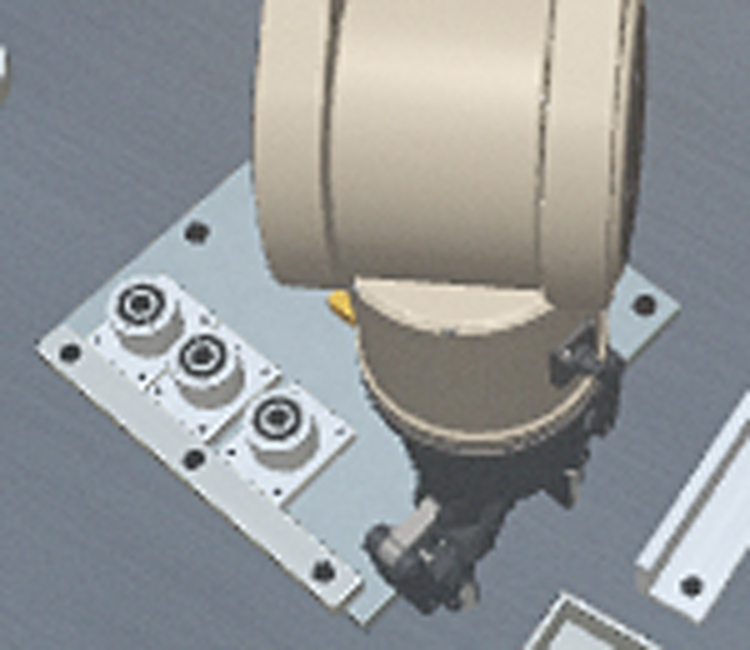

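View pics/s16.png

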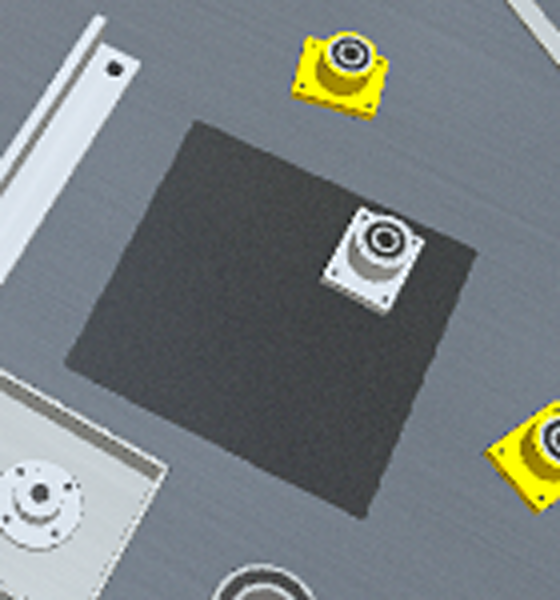

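```bash
python3 -m pendant '[[[0,0,0],[0,0,-4.5],62],[[0,0,0],[0,0,-4.4],62],[[-24,-27,0],[0,0,0],62],[[-31,-35,0],[0,0,0],62],[[-31,-35,0],[0,0,0],62],[[-31,-35,0],[0,0,0],62],[[-31,-35,0],[0,0,0],62],[[-31,-35,0],[0,0,0],62],[[-31,-35,0],[0,0,0],62],[[-29,-35,0],[0,0,0],62],[[0,0,20],[0,0,0],62],[[0,0,20],[0,0,0],62]]';python3 - <<'E'
from h import *
go([.3925,.3243,.025],np.radians(-.4))
E
```

```text
clock: 35.65
ee_pos: [0.3916, 0.3235, 0.1074]
tcp_rot: [1.0, -0.002, 0.001, -0.001]
ft_force: [1.0, -1.6, -0.6]
finger_gap: 0.062
t35.6 q7 -1.18 cur yaw -0.00 | turn [-0.1 -0.1  0.2] deg then shift [ 0.9 -0.8 82.4] mm | gap 62.0 F [ 1.  -1.6 -0.6]
```

```bash
python3 -m pendant '[[[1,-1,35],[0,0,0],62],[[0,0,30],[0,0,0],62],[[0,0,12],[0,0,0],62],[[0,0,3],[0,0,0],62],[[0,0,0],[0,0,0],20],[[0,0,0],[0,0,0],20],[[0,0,0],[0,0,0],20],[[0,0,0],[0,0,0],20]]';python3 - <<'E'
from h import *
go([.3925,.3243,.025],np.radians(-.4))
E
python3 -m pendant '[[[0,0,-10],[0,0,0],20],[[0,0,-40],[0,0,0],20],[[0,0,-40],[0,0,0],20],[[0,0,-20],[0,0,0],20],[[0,0,0],[0,0,5],20],[[0,0,0],[0,0,3.8],20]]';python3 - <<'E'
from h import *
go(fx(.079,.078,.048),FY)
E
```

```text
clock: 36.45
ee_pos: [0.3936, 0.3234, 0.0281]
tcp_rot: [1.0, -0.003, 0.001, -0.001]
ft_force: [-2.9, -0.5, 8.4]
finger_gap: 0.0357
t36.5 q7 -1.30 cur yaw -0.01 | turn [-0.1 -0.1  0. ] deg then shift [-1.1 -0.9  3.1] mm | gap 35.7 F [-2.9 -0.5  8.4]
clock: 37.05
ee_pos: [0.3936, 0.323, 0.1385]
tcp_rot: [0.997, -0.082, 0.001, -0.001]
ft_force: [-1.0, -0.4, -2.8]
finger_gap: 0.0357
t37.0 q7 -1.28 cur yaw -0.16 | turn [-0.1 -0.1 -0.1] deg then shift [270.9 355.9  90.5] mm | gap 35.7 F [-1.  -0.4 -2.8]
```

```bash
python3 -m pendant '[[[22,29,0],[0,0,0],20],[[29,38,0],[0,0,0],20],[[29,38,0],[0,0,0],20],[[29,38,0],[0,0,0],20],[[29,38,0],[0,0,0],20],[[29,38,0],[0,0,0],20],[[29,38,0],[0,0,0],20],[[29,38,0],[0,0,0],20],[[29,38,0],[0,0,0],20],[[17,23,10],[0,0,0],20],[[0,0,30],[0,0,0],20],[[0,0,0],[0,0,0],20]]';python3 - <<'E'
from h import *
go(fx(.079,.079,.048),FY)
E
python3 -m pendant '[[[0,0,20],[0,0,0],20],[[0,0,20],[0,0,0],20],[[0,0,0],[0,0,0],20]]';python3 - <<'E'
from h import *
go(fx(.079,.079,.039),FY)
E
```

```text
clock: 38.25
ee_pos: [0.6022, -0.0726, 0.0945]
tcp_rot: [0.997, -0.081, -0.002, -0.0]
ft_force: [-1.7, -0.1, -2.3]
finger_gap: 0.0355
t38.2 q7 -0.46 cur yaw -0.16 | turn [-0.   0.2  0. ] deg then shift [ 1.4 -2.  46.5] mm | gap 35.5 F [-1.7 -0.1 -2.3]
clock: 38.55
ee_pos: [0.6027, -0.0707, 0.0561]
tcp_rot: [0.997, -0.079, -0.001, -0.0]
ft_force: [0.2, 0.4, -2.7]
finger_gap: 0.0357
t38.5 q7 -0.49 cur yaw -0.16 | turn [-0.   0.1  0.2] deg then shift [ 1.1 -0.1 17.1] mm | gap 35.7 F [ 0.2  0.4 -2.7]
```

```bash
python3 -m pendant '[[[0,0,10],[0,0,0.2],20],[[0,0,6],[0,0,0],20],[[0,0,2],[0,0,0],20],[[3,0,0],[0,0,0],20],[[2,0,0],[0,0,0],20],[[1,0,0],[0,0,0],20],[[1,0,0],[0,0,0],20],[[0,0,0],[0,0,0],20]]';python3 - <<'E'
from h import *
go(fx(.085,.079,.038),FY)
print(FR.T@np.array(read_state()["ft_force"][:2]))
E
```

```text
clock: 39.35
ee_pos: [0.6095, -0.0725, 0.0383]
tcp_rot: [0.997, -0.081, -0.002, 0.0]
ft_force: [-10.4, 2.4, 4.4]
finger_gap: 0.0356
t39.4 q7 -0.51 cur yaw -0.16 | turn [ 0.   0.2 -0.1] deg then shift [ 0.2 -0.7  0.3] mm | gap 35.6 F [-10.4   2.4   4.4]
[-10.60378424   0.66238719]
```

```bash
python3 -m pendant '[[[1,0,0],[0,0,0],20],[[0,0,0],[0,0,0],20],[[-2,0,-1],[0,0,0],30],[[0,0,0],[0,0,0],50],[[0,0,0],[0,0,0],55],[[0,0,0],[0,0,0],55],[[0,0,-15],[0,0,0],55],[[0,0,-45],[0,0,0],60],[[0,0,-45],[0,0,0],62],[[0,-40,0],[0,0,0],62],[[0,-45,0],[0,0,0],62],[[0,-45,0],[0,0,0],62]]';python3 - <<'E'
from hm import *
s=cam("scene");crop(s,195,120,345,250,5,"pics/s17.png");t=cam("top");crop(t,180,100,450,260,2.9,"pics/t17.png")
E
```

```text
clock: 40.55
ee_pos: [0.6315, 0.0567, 0.1462]
tcp_rot: [0.997, -0.082, 0.001, -0.0]
ft_force: [-0.4, -0.1, -0.1]
finger_gap: 0.0623
```

View pics/s17.png

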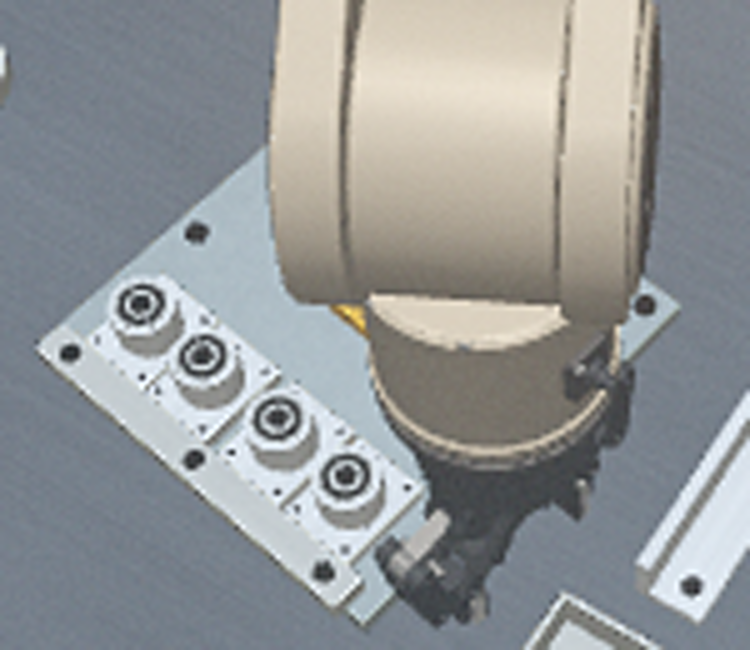

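View pics/t17.png

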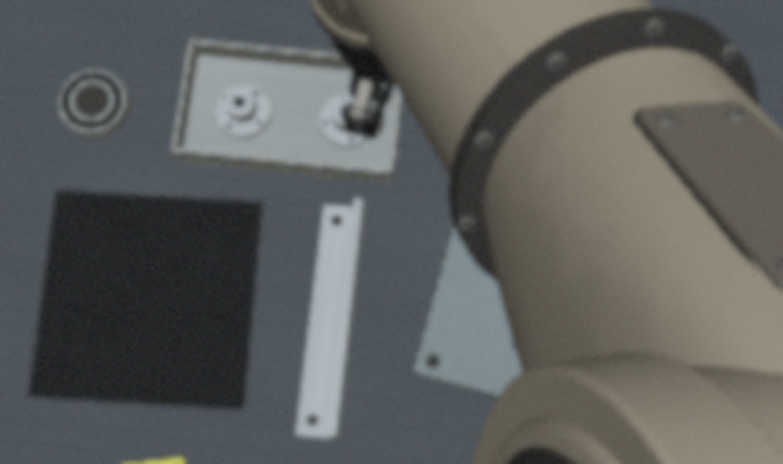

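```bash
python3 - <<'E'
from hm import *
s=cam("scene");s0=old("scene");t0=old("top");crop(s0,315,160,385,250,8,"pics/s18.png");crop(t0,275,160,310,255,6,"pics/t18.png")
E
```

View pics/s18.png

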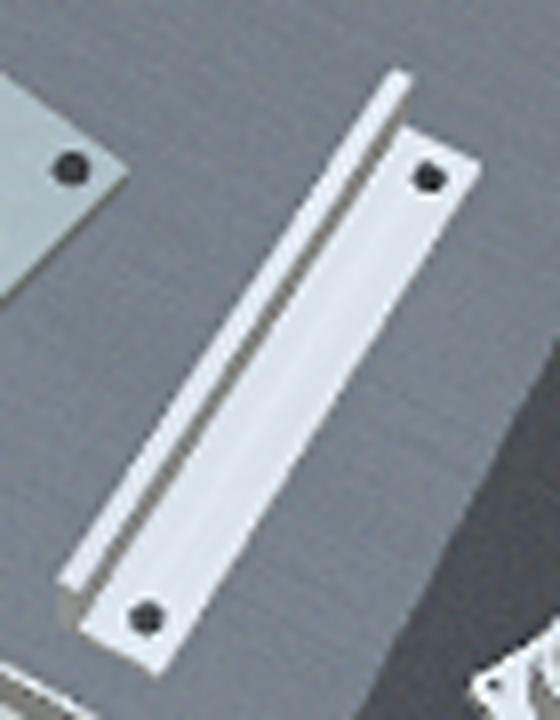

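View pics/t18.png

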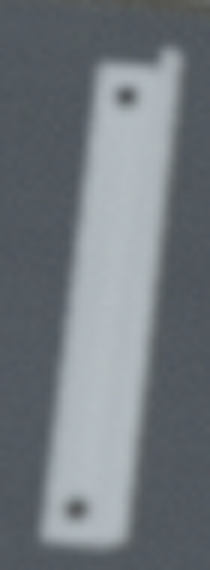

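```bash
python3 - <<'E'
from hm import *
s=old("scene");t=old("top")
S=lambda x,y:(315+(x-3.5)/8,160+(y-3.5)/8);T=lambda x,y:(275+(x-2.5)/6,160+(y-2.5)/6)
for n,d,M,a,b,z in[("leg outer s",s,S,(58,580),(390,70),.04),("leg inner s",s,S,(80,590),(412,78),.04),("work s",s,S,(158,675),(482,168),.006),("base inner s",s,S,(82,625),(402,130),.008),
  ("leg outer t",t,T,(182,55),(128,545),.04),("work t",t,T,(98,65),(42,540),.004)]:
    a,b=M(*a),M(*b);l=edge(d,a,b,w=1.8);g=gline(d,l,a,b,z);v=g[1]-g[0];print(n,g[:,:2].round(4).tolist(),np.degrees(np.arctan2(v[1],v[0])).round(2)%180,np.linalg.norm(v).round(4))
E
```

```text
leg outer s [[0.5663, 0.0803], [0.3376, 0.0784]] 0.47999999999998977 0.2287
leg inner s [[0.5655, 0.0882], [0.3364, 0.0869]] 0.3400000000000034 0.2291
work s [[0.5656, 0.1202], [0.3363, 0.1185]] 0.4399999999999977 0.2293
base inner s [[0.5643, 0.0881], [0.3385, 0.0866]] 0.37999999999999545 0.2257
leg outer t [[0.5622, 0.0782], [0.3324, 0.0764]] 0.4399999999999977 0.2298
work t [[0.5635, 0.1207], [0.3329, 0.1198]] 0.21000000000000796 0.2306
```

```bash
python3 - <<'E'
from h import *
go([.4495,.083,.08],np.radians(90.4))
E
```

```text
t40.9 q7 -0.64 cur yaw -0.16 | turn [ 0.  -0.  80.2] deg then shift [-30.1 181.4  64.7] mm | gap 62.1 F [-0.4 -0.7 -0.2]
```

```bash
python3 -m pendant '[[[0,0,0],[0,0,-8.3],50],[[0,0,0],[0,0,-8.3],50],[[0,0,0],[0,0,-8.3],50],[[0,0,0],[0,0,-8.3],50],[[0,0,0],[0,0,-8.3],50],[[0,0,0],[0,0,-8.3],50],[[0,0,0],[0,0,-8.3],50],[[0,0,0],[0,0,-8.3],50],[[0,0,0],[0,0,-8.3],50],[[0,0,0],[0,0,-8.3],50],[[0,0,0],[0,0,-8.3],50],[[0,0,0],[0,0,-8.3],50]]';python3 - <<'E'
from h import *
go([.4495,.083,.08],np.radians(90.4))
E
```

```text
clock: 42.1
ee_pos: [0.631, 0.0539, 0.1445]
tcp_rot: [0.704, 0.71, -0.0, 0.0]
ft_force: [1.3, 0.3, -0.8]
finger_gap: 0.0502
t42.1 q7 0.91 cur yaw 1.58 | turn [-0.   0.   0.1] deg then shift [  30.4 -181.3   64.5] mm | gap 50.2 F [ 1.3  0.3 -0.8]
```

```bash
python3 -m pendant '[[[7,-40,0],[0,0,0],50],[[8,-47,0],[0,0,0],50],[[8,-47,0],[0,0,0],50],[[7,-47,10],[0,0,0],50],[[0,0,30],[0,0,0],50],[[0,0,24],[0,0,0],50],[[0,0,0],[0,0,0],50]]';python3 - <<'E'
from h import *
go([.4495,.083,.021],np.radians(90.4))
s=cam("scene");crop(s,300,120,400,250,5,"pics/s19.png")
E
```

```text
clock: 42.8
ee_pos: [0.4485, 0.0833, 0.0787]
tcp_rot: [0.706, 0.708, -0.001, -0.001]
ft_force: [-0.9, 0.1, 0.9]
finger_gap: 0.0498
t42.8 q7 0.70 cur yaw 1.57 | turn [-0.2  0.1 -0.2] deg then shift [-0.3  1.  57.7] mm | gap 49.8 F [-0.9  0.1  0.9]
```

View pics/s19.png

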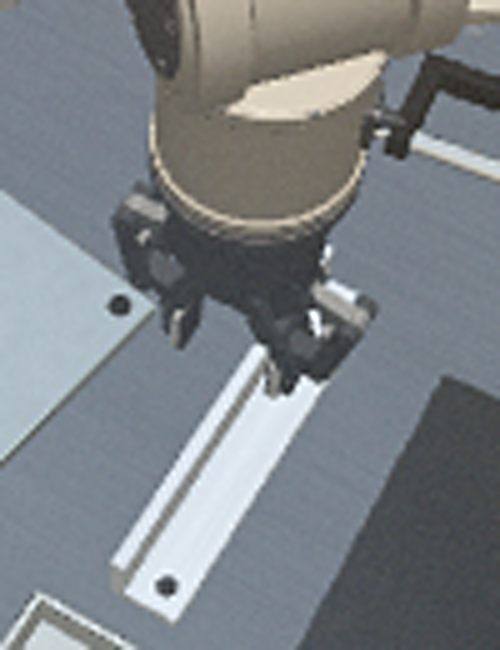

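```bash
python3 -m pendant '[[[0,1,25],[0,0,0],45],[[0,0,20],[0,0,0],45],[[0,0,12],[0,0,0],45],[[0,0,0],[0,0,0],45],[[0,0,0],[0,0,0],3],[[0,0,0],[0,0,0],3],[[0,0,0],[0,0,0],3],[[0,0,0],[0,0,0],3],[[0,0,0],[0,0,0],3]]';python3 - <<'E'
from h import *
go([.4495,.083,.021],np.radians(90.4))
print(read_state()["ft_torque"])
E
```

```text
clock: 43.75
ee_pos: [0.4514, 0.0849, 0.0244]
tcp_rot: [0.706, 0.709, 0.0, 0.001]
ft_force: [-2.1, -1.0, 14.4]
finger_gap: 0.0061
t43.8 q7 0.59 cur yaw 1.58 | turn [ 0.1  0.  -0.2] deg then shift [-1.9 -2.   3.4] mm | gap 6.1 F [-2.1 -1.  14.4]
[-0.30927513  0.60272814  0.06855981]
```

```bash
python3 -m pendant '[[[0,0,-10],[0,0,0],3],[[0,0,-35],[0,0,0],3],[[0,0,-40],[0,0,0],3],[[0,0,-40],[0,0,0],3],[[0,0,0],[0,0,5],3],[[0,0,0],[0,0,8],3],[[0,0,0],[0,0,8],3],[[0,0,0],[0,0,8],3],[[0,0,0],[0,0,8],3],[[0,0,0],[0,0,8],3],[[0,0,0],[0,0,8],3],[[0,0,0],[0,0,8],3]]';python3 -m pendant '[[[0,0,0],[0,0,8],3],[[0,0,0],[0,0,8],3],[[0,0,0],[0,0,8],3],[[0,0,0],[0,0,8],3],[[0,0,0],[0,0,4],3],[[0,0,0],[0,0,2.6],3],[[0,0,0],[0,0,0],3]]';python3 - <<'E'
from h import *
go(fx(.015,0,.1),FY)
s=cam("scene");crop(s,195,100,395,260,4,"pics/s20.png")
E
```

```text
clock: 44.95
ee_pos: [0.4505, 0.085, 0.149]
tcp_rot: [0.968, 0.25, 0.0, -0.0]
ft_force: [0.1, -0.1, -4.3]
finger_gap: 0.0063
clock: 45.65
ee_pos: [0.4505, 0.085, 0.1489]
tcp_rot: [0.997, -0.082, 0.0, -0.0]
ft_force: [0.1, 0.3, -3.9]
finger_gap: 0.0064
t45.6 q7 -0.72 cur yaw -0.16 | turn [-0.  -0.  -0.1] deg then shift [112.4 208.2  48.9] mm | gap 6.4 F [ 0.1  0.3 -3.9]
```

View pics/s20.png

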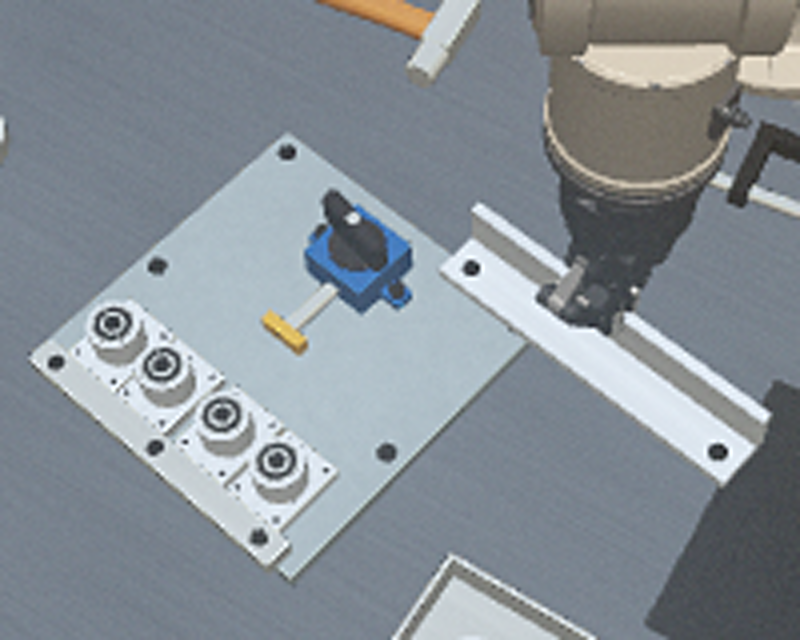

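```bash
python3 - <<'E'
from hm import *
s=cam("scene")
S=lambda x,y:(195+(x-1.5)/4,100+(y-1.5)/4)
for p in[(112,323),(163,365),(222,414),(277,461)]:
    b=blob(s,S(*p),4);print(b.round(1),infx(unp(s,b,.055)[0]).round(4))
b=[S(265,315),S(305,345)]
print("pad top front edge",infx(unp(s,[S(*(263,318))],.032)[0]),infx(unp(s,[S(298,351)],.032)[0]))
crop(s,205,165,285,250,8,"pics/s21.png")
E
```

```text
[222.6 180.6] [ 0.086  -0.0802]
[235.1 190.8] [ 0.0855 -0.0306]
[250.4 202.9] [0.084  0.0272]
[263.9 214.7] [0.0852 0.0793]
pad top front edge [ 0.00661653 -0.01655198] [0.00951692 0.02085821]
```

View pics/s21.png

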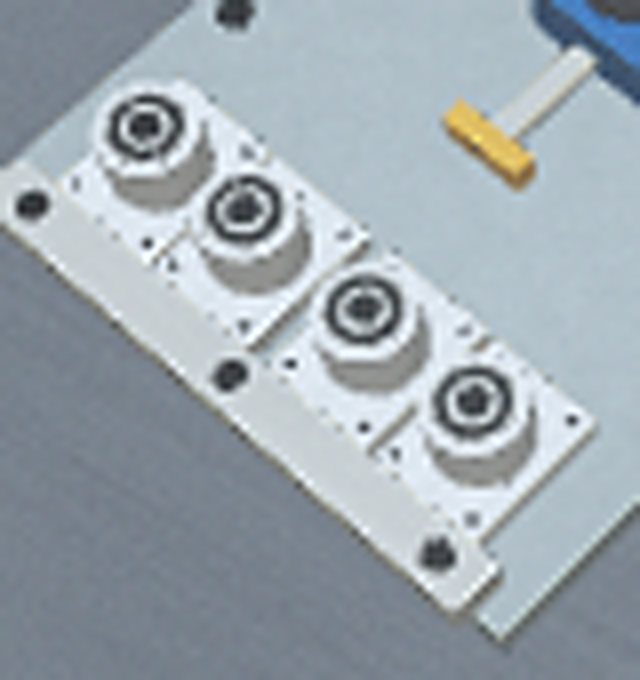

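```bash
python3 -m pendant '[[[18,33,0],[0,0,-0.1],3],[[23,43,0],[0,0,0],3],[[23,43,0],[0,0,0],3],[[23,43,0],[0,0,0],3],[[18,33,0],[0,0,0],3],[[7,13,0],[0,0,0],3],[[0,0,20],[0,0,0],3],[[0,0,29],[0,0,0],3],[[0,0,0],[0,0,0],3]]';python3 - <<'E'
from h import *
go(fx(.015,0,.1),FY)
E
```

```text
clock: 46.65
ee_pos: [0.5258, -0.1377, 0.0966]
tcp_rot: [0.997, -0.08, -0.002, -0.001]
ft_force: [-0.7, -0.2, -3.8]
finger_gap: 0.0064
t46.6 q7 -0.33 cur yaw -0.16 | turn [-0.1  0.3  0.1] deg then shift [ 2.3  0.4 -3.4] mm | gap 6.4 F [-0.7 -0.2 -3.8]
```

```bash
python3 -m pendant '[[[0,0,15],[0,0,0],3],[[0,0,15],[0,0,0],3],[[0,0,0],[0,0,0],3],[[0,0,0],[0,0,0],3]]';python3 - <<'E'
from h import *
go(fx(.015,0,.0394),FY)
s=cam("scene");crop(s,195,120,345,250,5,"pics/s22.png")
E
```

```text
clock: 47.05
ee_pos: [0.5279, -0.1382, 0.0694]
tcp_rot: [0.997, -0.08, -0.0, -0.0]
ft_force: [0.1, 0.2, -4.7]
finger_gap: 0.0066
t47.0 q7 -0.37 cur yaw -0.16 | turn [-0.  0.  0.] deg then shift [ 0.1  0.3 30. ] mm | gap 6.6 F [ 0.1  0.2 -4.7]
```

View pics/s22.png

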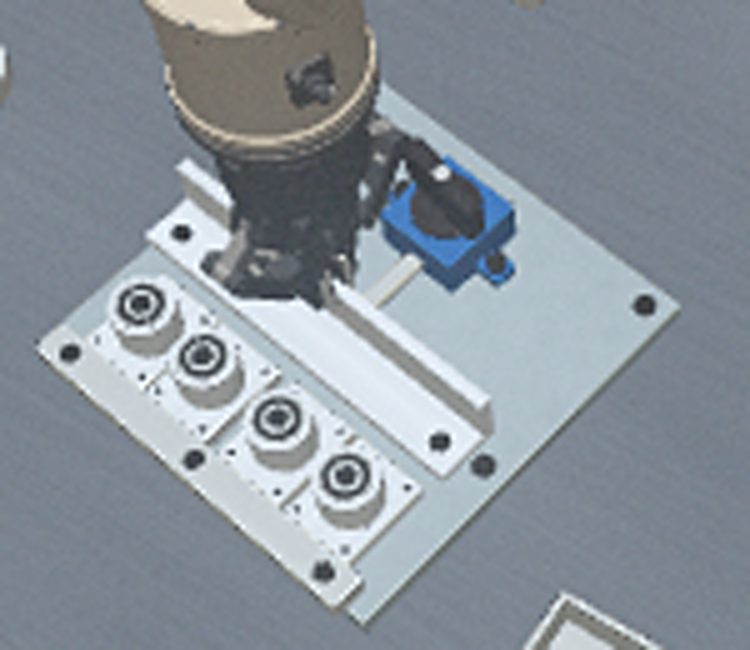

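```bash
python3 - <<'E'
from hm import *
s=cam("scene")
S=lambda x,y:(195+(x-2)/5,120+(y-2)/5)
for a,b,z in[((148,236),(447,476),.053),((188,162),(492,405),.085),((345,290),(492,405),.085)]:
    a,b=S(*a),S(*b);g=gline(s,edge(s,a,b,w=2),a,b,z);v=g[1]-g[0];print(np.degrees(np.arctan2(v[1],v[0])).round(2),[infx(q).round(4).tolist() for q in g])
a,b=S(70,335),S(345,572)
E
```

```text
80.76 [[0.0517, -0.1113], [0.0516, 0.1187]]
80.03 [[0.0175, -0.1096], [0.0204, 0.1211]]
81.16 [[0.0205, 0.0148], [0.0198, 0.1212]]
```

```bash
python3 -m pendant '[[[0,0,12],[0,0,0],3],[[0,0,8],[0,0,0],3],[[0,0,5],[0,0,0],3],[[0,0,3],[0,0,0],3],[[0,0,0],[0,0,0],3]]';python3 - <<'E'
from h import *
go(fx(.019,0,.0394),FY)
E
```

```text
clock: 47.65
ee_pos: [0.5277, -0.1383, 0.0408]
tcp_rot: [0.997, -0.081, -0.0, -0.0]
ft_force: [0.4, 0.2, -4.6]
finger_gap: 0.0066
t47.6 q7 -0.40 cur yaw -0.16 | turn [-0.  0.  0.] deg then shift [4.4 0.1 1.4] mm | gap 6.6 F [ 0.4  0.2 -4.6]
```

```bash
python3 -m pendant '[[[0,0,1],[0,0,0],3],[[0,0,1],[0,0,0],3],[[0,0,0],[0,0,0],3],[[2,0,0],[0,0,0],3],[[1.5,0,0],[0,0,0],3],[[1,0,0],[0,0,0],3],[[0.5,0,0],[0,0,0],3],[[0,0,0],[0,0,0],3]]';python3 - <<'E'
from h import *
go(fx(.019,0,.0394),FY)
print(FR.T@np.array(read_state()["ft_force"][:2]))
E
```

```text
clock: 48.45
ee_pos: [0.5314, -0.1391, 0.0394]
tcp_rot: [0.997, -0.081, -0.001, 0.0]
ft_force: [-12.5, 2.7, 11.5]
finger_gap: 0.0058
t48.5 q7 -0.40 cur yaw -0.16 | turn [0.  0.2 0. ] deg then shift [ 0.6 -0.   0. ] mm | gap 5.8 F [-12.5   2.7  11.5]
[-12.78936969   0.66192303]
```

```bash
python3 -m pendant '[[[0.7,0,0],[0,0,0],3],[[0.7,0,0],[0,0,0],3],[[0,0,0],[0,0,0],3],[[0,0,0],[0,0,0],3]]';python3 - <<'E'
from h import *
go(fx(.019,0,.0394),FY)
print(FR.T@np.array(read_state()["ft_force"][:2]),read_state()["ft_torque"])
s=cam("scene");crop(s,195,120,345,250,5,"pics/s23.png")
E
```

```text
clock: 48.85
ee_pos: [0.5314, -0.1391, 0.0394]
tcp_rot: [0.997, -0.081, -0.003, 0.0]
ft_force: [-22.2, 3.8, 22.7]
finger_gap: 0.0066
t48.9 q7 -0.40 cur yaw -0.16 | turn [0.1 0.3 0. ] deg then shift [ 0.5 -0.  -0. ] mm | gap 6.6 F [-22.2   3.8  22.7]
[-22.47294676   0.17293575] [ 1.04612698  4.7309068  -0.08254268]
```

View pics/s23.png

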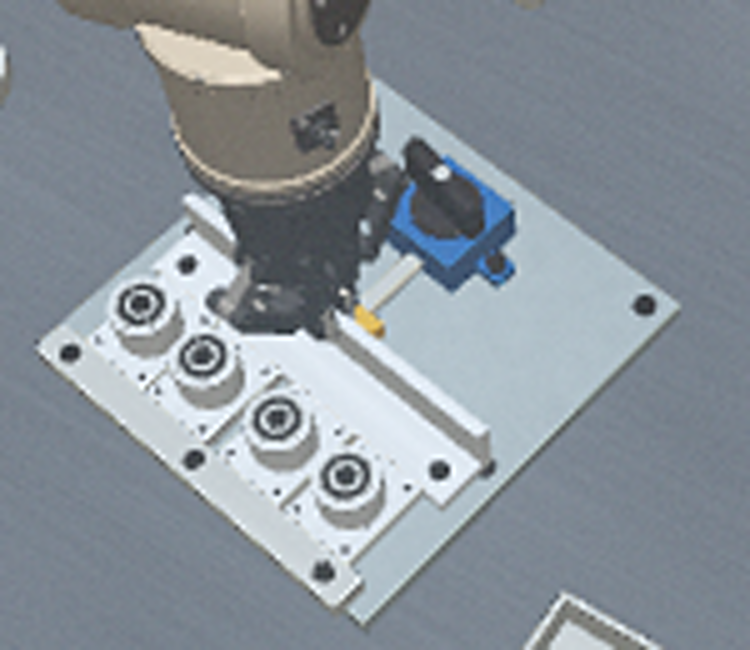

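```bash
python3 -m pendant '[[[-0.7,0,-1],[0,0,0],3],[[0,0,0],[0,0,0],12],[[0,0,0],[0,0,0],22],[[0,0,0],[0,0,0],26],[[0,0,0],[0,0,0],26],[[0,0,-8],[0,0,0],26],[[0,0,-25],[0,0,0],26],[[0,0,-40],[0,0,0],26],[[0,0,-40],[0,0,0],40],[[-20,0,0],[0,0,0],40],[[-40,0,0],[0,0,0],40],[[-40,0,0],[0,0,0],40]]';python3 - <<'E'
from h import *
go([.4392,-.124,.12],np.radians(-19))
s=cam("scene");crop(s,195,120,345,250,5,"pics/s24.png")
E
```

```text
clock: 50.1
ee_pos: [0.4339, -0.1229, 0.1538]
tcp_rot: [0.997, -0.08, 0.0, -0.0]
ft_force: [-0.1, 0.5, 0.1]
finger_gap: 0.04
t50.1 q7 -0.21 cur yaw -0.16 | turn [-0.  -0.   9.8] deg then shift [ 5.3 -0.7 33.8] mm | gap 40.0 F [-0.1  0.5  0.1]
```

View pics/s24.png

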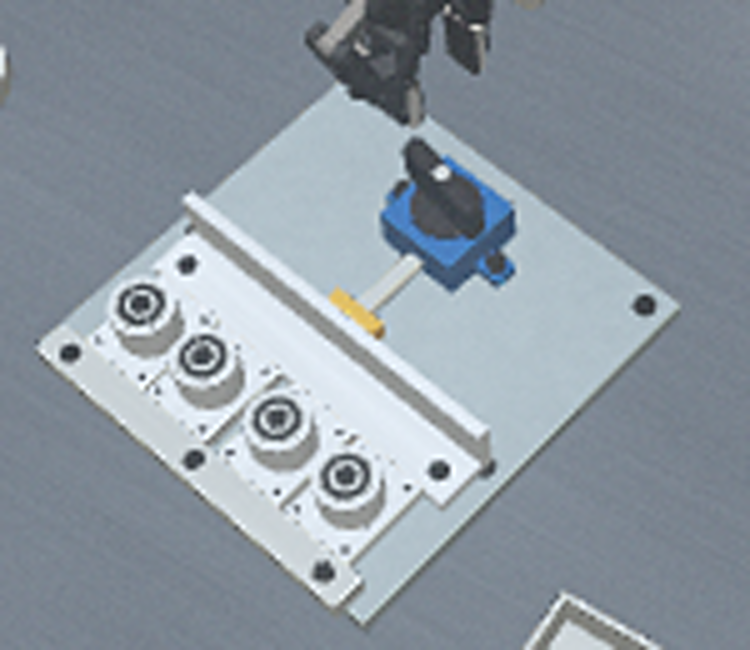

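```bash
python3 - <<'E'
from hm import *
s=cam("scene");crop(s,212,155,292,225,9,"pics/s25.png")
S=lambda x,y:(195+(x-2)/5,120+(y-2)/5)
for a,b,z in[((188,195),(490,433),.055),((186,202),(484,438),.055)]:
    a,b=S(*a),S(*b);g=gline(s,edge(s,a,b,w=1.5),a,b,z);v=g[1]-g[0];print(np.degrees(np.arctan2(v[1],v[0])).round(2),[infx(q).round(4).tolist() for q in g])
for p in[(142,304),(203,356),(278,418),(346,477)]:
    b=blob(s,S(*p),4);print(infx(unp(s,b,.055)[0]).round(4))
E
```

```text
81.15 [[0.0231, -0.1122], [0.0214, 0.1197]]
80.65 [[0.0236, -0.1104], [0.024, 0.1191]]
[ 0.0858 -0.0804]
[ 0.0855 -0.0307]
[0.0848 0.0276]
[0.0852 0.0793]
```

View pics/s25.png

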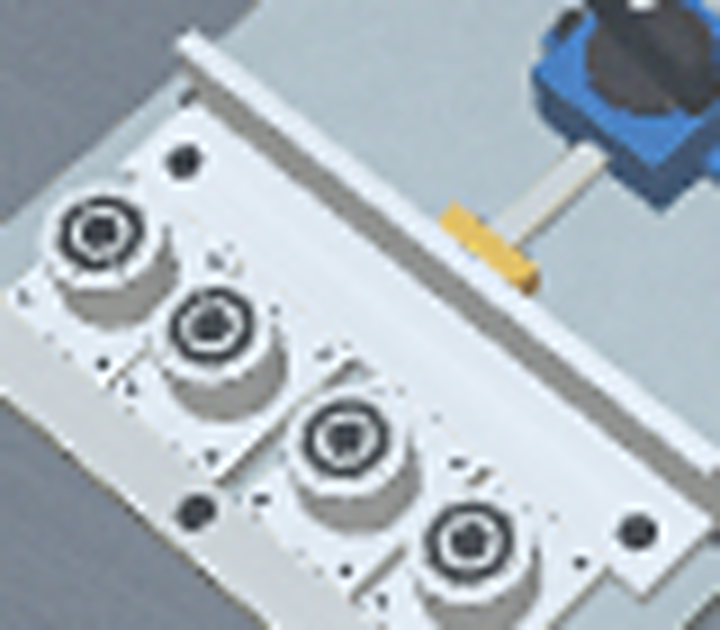

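```bash
python3 -m pendant '[[[5,-0.5,10],[0,0,5],40],[[0,0,20],[0,0,4.8],40],[[0,0,20],[0,0,0],40],[[0,0,20],[0,0,0],40],[[0,0,16],[0,0,0],40],[[0,0,6],[0,0,0],40],[[0,0,0],[0,0,0],40]]';python3 - <<'E'
from h import *
go([.4392,-.124,.061],np.radians(-19))
E
```

```text
clock: 50.9
ee_pos: [0.4398, -0.1234, 0.0612]
tcp_rot: [0.986, -0.165, -0.0, -0.0]
ft_force: [-1.0, 0.7, -1.1]
finger_gap: 0.0397
t50.9 q7 -0.53 cur yaw -0.33 | turn [-0.  0. -0.] deg then shift [-0.4  0.8  0.2] mm | gap 39.7 F [-1.   0.7 -1.1]
```

```bash
python3 -m pendant '[[[0,0.5,0],[0,0,0],5],[[0,0,0],[0,0,0],5],[[0,0,0],[0,0,0],5],[[0,0,0],[0,0,0],5]]'; python3 -m pendant '[[[0,0,0],[0,0,7],5],[[0,0,0],[0,0,7],5],[[0,0,0],[0,0,7],5],[[0,0,0],[0,0,7],5],[[0,0,0],[0,0,7],5],[[0,0,0],[0,0,7],5],[[0,0,0],[0,0,7],5],[[0,0,0],[0,0,7],5],[[0,0,0],[0,0,7],5],[[0,0,0],[0,0,7],5],[[0,0,0],[0,0,7],5],[[0,0,0],[0,0,1],5]]'; python3 - <<'E'
from h import *
go([.4392,-.124,.061],np.radians(-99.25))
print(read_state()["ft_torque"])
E
```

```text
clock: 51.3
ee_pos: [0.439, -0.1239, 0.0622]
tcp_rot: [0.986, -0.165, -0.0, 0.0]
ft_force: [-11.6, 4.0, 17.0]
finger_gap: 0.0132
clock: 52.5
ee_pos: [0.4389, -0.124, 0.0622]
tcp_rot: [-0.66, 0.751, 0.0, -0.0]
ft_force: [-10.0, 2.7, 14.7]
finger_gap: 0.0126
t52.5 q7 -1.72 cur yaw -1.70 | turn [ 0.1 -0.   1.9] deg then shift [-0.  -0.3  1.2] mm | gap 12.6 F [-10.    2.7  14.7]
[ 0.4481822   2.14465564 -0.15265897]
```

```bash
python3 -m pendant '[[[0,0,0],[0,0,1.5],5],[[0,0,0],[0,0,0],5],[[0,0,-1],[0,0,0],20],[[0,0,0],[0,0,0],40],[[0,0,0],[0,0,0],45],[[0,0,0],[0,0,0],45],[[0,0,-15],[0,0,0],45],[[0,0,-40],[0,0,0],45],[[0,0,-40],[0,0,0],45],[[0,0,-40],[0,0,0],45]]'; python3 -m pendant '[[[40,0,0],[0,0,0],45],[[45,0,0],[0,0,0],45],[[45,0,0],[0,0,0],45],[[45,0,0],[0,0,0],45],[[45,0,0],[0,0,0],45],[[0,0,0],[0,0,0],45]]'; python3 - <<'E'
from hm import *
s=cam("scene","pics/s27.png");crop(s,200,120,340,250,5,"pics/s26.png")
t=cam("top","pics/t27.png");crop(t,315,130,440,260,5,"pics/t26.png")
S=lambda x,y:(200+(x-2)/5,120+(y-2)/5)
for p in[(117,304),(178,356),(253,418),(321,477)]:
    b=blob(s,S(*p),4);print(infx(unp(s,b,.055)[0]).round(4))
E
```

```text
clock: 53.5
ee_pos: [0.4394, -0.1239, 0.1989]
tcp_rot: [-0.653, 0.758, 0.0, 0.0]
ft_force: [0.9, -0.6, 0.1]
finger_gap: 0.0452
clock: 54.1
ee_pos: [0.405, -0.3472, 0.1971]
tcp_rot: [-0.65, 0.76, -0.0, -0.001]
ft_force: [0.3, 0.5, -0.8]
finger_gap: 0.0449
[ 0.0858 -0.0803]
[ 0.0855 -0.0306]
[0.0849 0.0277]
[0.0852 0.0795]
```

View pics/s26.png

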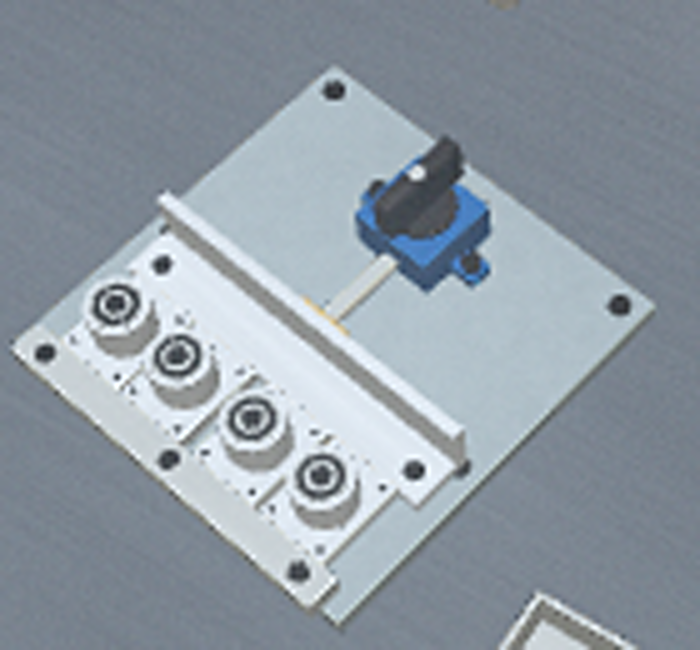

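View pics/t26.png

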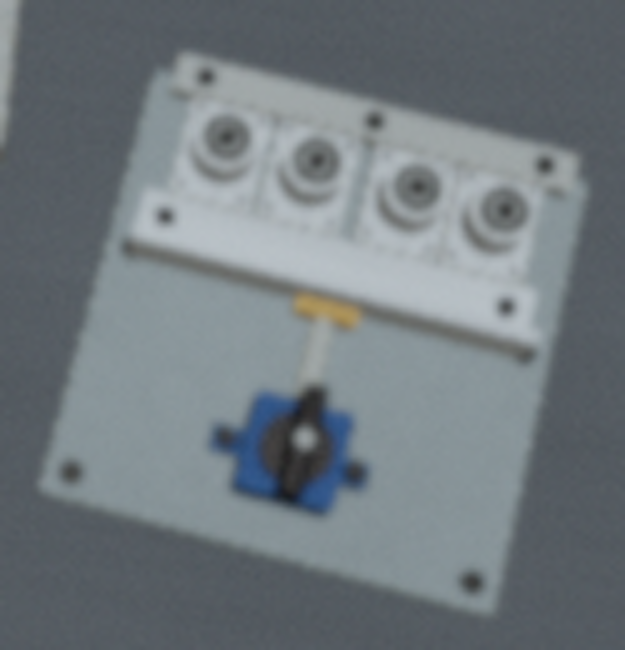

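View pics/t27.png

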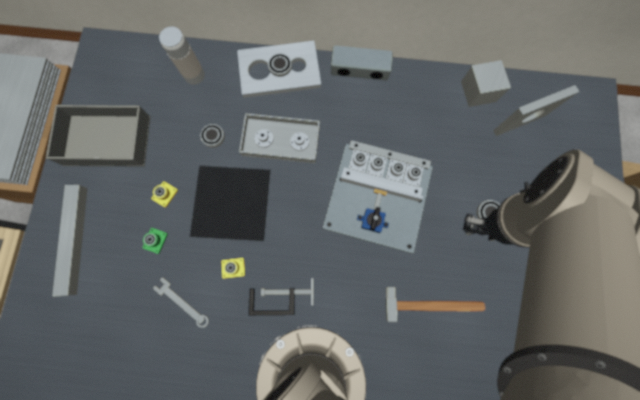

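```bash
python3 -c "
from station import *
print(finish_job())"
```

```text
the job is handed in; nothing more can be done
None
```

The fixture is set up and the job was handed in at about 54 s on the robot's clock; no verdict was reported.

**What I did**
- Opened the clamp, turning the knob with the gripper to about 1.35 rad. It sprang to the stop when I let go.
- Put both caps in the low tray.
- Seated the four housings against the rail. I pushed each in until the wrist force read about 10 to 37 N.
- Laid the straightedge along the row with its upright leg towards the clamp, pressed it in with about 22 N, and turned the knob clockwise until it was home.

**What the last checks showed**
- **Housings:** their centres measured 84.9 to 85.8 mm from the fixture origin, against a target of 85 mm. I did not measure the final squareness of each one, only saw that the edges look flush.
- **Straightedge:** it looked flush along all four front edges, and its angle was within about 0.4° of the rail when measured just before clamping.
- **Clamp:** the wing lies along the fixture's x axis and the pad touches the straightedge. I could not read the pad force.
- **Other items:** both caps are in the tray, and the arm is clear. I did not measure the loose bearings. Bearing_b looks unmoved in the last picture; bearing_a is partly hidden by the gripper there.

**What was off**
- The two cameras disagreed with each other by 2 to 4 mm. I averaged them and corrected with what the robot felt on contact.
- One middle housing shifted about 4 mm sideways during the work, so the gaps are uneven. The row centre is about 1 mm from the pad's axis.

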